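# Bed two culture bottles in the sprung cradles of a slope rack

## Robot

A 6-joint arm with a two-finger parallel gripper is mounted at the origin on the work surface. World frame = base frame: x ahead of the robot, y to its left, z up, the work surface at z = 0. Lengths are in m, angles in rad, forces in N, time in s.
With the tool pointing down it reaches from about 0.325 to 1 m from the base axis. Payload 5.1 kg.
Tool frame: the origin (TCP) lies at the very end of the fingers, on their centre line; the grasp point (between the pads) lies 19 mm behind it; z points along the fingers, y is the direction in which the jaws open and shut (so a half turn about z gives the same grasp; the last joint's range is limited). The gripper opens to 85 mm and grips with 20 to 120 N. Pads are 22 mm wide; open, the fingers measure 114 mm over their backs; the gripper's body (76 mm by 85 mm) begins 54 mm behind the grasp point. The pads swing forward as they close: fully open they stand 13 mm farther back than shut.
Start: joints at [1.189, 0.124, 1.65, -0, 1.367, -0.083], TCP at [0.191, 0.621, 0.231] pointing down, gripper open.
Joint ranges: [-2.61, 2.61], [-1.02, 2.33], [0.03, 2.71], [-1.35, 4.49], [0.32, 2.68], [-2.91, 2.91]. Speed limits (rad/s): [2.57, 2.57, 3.14, 3.14, 3.14, 3.14].

## Interface

Orientations are given as a unit quaternion [w, x, y, z].
In Python, from rig import bot gives the robot as it stands.
- The arm moves only by the tool carry_out, never from a script. Its argument "steps" is text: rows parted by semicolons, each of 7 numbers parted by spaces: the turn, a rotation vector about the tool's x, y, z in rad, then the shift along the tool's x, y, z in mm, then the opening in per cent of the stroke, from 0 (shut) to 100 (fully open). In form: wx wy wz dx dy dz fingers; .... A call has exactly 8 rows; each row is the pose to reach, as a shift and turn from the pose measured when the call began, along the tool's axes at that moment; what a row does not reach only later rows make up. A row lasts 1/8 s, in which the tool goes at most 62.5 mm and 10.7 degrees, less where a joint would pass 70% of its speed; a pose out of reach is approached as far as the arm can. A call with a gripper value outside its range is refused whole. The fingers move at their own pace and stop on an object; "newtons" is the grip in N (left out, the last holds). Time passes only in rows, so rows that repeat a pose let the fingers close, or fill a call up. It gives the time, the measured TCP pose, the force and the opening at its end, in the units of the state.
- bot.sense(): the state, without advancing time (a new reading comes with each control period).
- bot.camera(name): name is "scene" or "top" or "wrist"; returns (picture, depth): 420x560x3 uint8, blue, green, red; 420x560 float32, m along the optical axis (not along the pixel's ray), 0 where there is no reading.
- bot.get_calibration(name): a dict with "fx", "fy", "cx", "cy" (pixels), "world_to_cam" (4x4, takes a point from world to camera coordinates); the wrist camera has in their place "hand_eye" (4x4, takes a point from camera to tool coordinates, whose origin is the TCP and whose axes are the flange's). Camera axes: x right, y up, looking along -z (the intrinsics and any distortion apply to the point x, -y, -z); pixel columns grow to the right and rows downward; lengths in m; the calibration is good to about 2 mm. A picture is of the moment at which its call begins: read the wrist's pose just before it. get_calibration takes no time and is no camera call.
- bot.finish_job(): hands the job in, once; it reports no verdict.
The state is a dict: "t": time; "joint_pos": joint angles; "qd": joint speeds; "effort": joint torques, N m; "position": TCP position; "eef_rot": TCP orientation; "force": force on the tool from outside, world axes, zero at the start; "ft_torque": the same for the moment, N m; "gripper_width": opening from 0.0 (shut) to 1.0 (fully open).
Only numpy, scipy, OpenCV 4.12 (cv2) and the standard library are available. Lean on these libraries where they do the work, as an engineer would, in place of code of your own. Each camera call takes 0.05 s, during which the arm holds its last target.

## Task

The two inoculated culture bottles standing in the steel tray have to go to incubation on the slope rack: lay each in the empty cradle made for its shape, cap end uphill, with the slanted face of its green medium looking up. Each must be fully home when you let go: body down on its bed, base against the sprung heel, neck down in the fork, which is clamped a little higher or lower in each cradle. Never let a bottle lie level or tip cap-down on the way, and do not shift the cup, the dishes or the reagent bottle.

Things in the scene. Friction and masses are not known exactly. Their poses are not given: they have to be found in the camera images.
- round_bottle: Round culture bottle, body 28 mm dia, 50 to 105 g. Clear glass, green solid medium, grey screw cap; stands upright on the tray. Body 60 mm tall, flat shoulder; neck 17 mm dia to 69, cap 27 mm dia to 87 mm. Origin: centre of base; z to the cap; x the way the medium's slanted bare face looks (at first away from the robot, within 35 deg of +x).
- flat_bottle: Flat culture bottle, body 24 mm thick (x), 40 wide (y), 65 to 135 g. Clear glass, green solid medium, grey screw cap; stands upright on the tray. Body 60 mm tall, flat shoulder; neck 17 mm dia to 69, cap 27 mm dia to 87 mm. Origin: centre of base; z to the cap; x the way the medium's slanted bare face looks (at first away from the robot, within 35 deg of +x).
- cradle_round: Cradle for the round bottle on the slope rack: V-shaped bed 24 mm wide. Origin: where the base centre of a seated bottle rests with the fork at mid setting; z along its axis uphill to the cap (40 deg above level), x square to the slope, upwards, y across. Open beside its middle for fingers. A seated bottle's axes match these.
- cradle_flat: Cradle for the flat bottle on the slope rack: flat bed 32 mm wide; low cheeks beside the base (44 mm apart, z -12 to 14, tops at x = -4 mm). Origin: where the base centre of a seated bottle rests with the fork at mid setting; z along its axis uphill to the cap (40 deg above level), x square to the slope, upwards, y across. Open beside its middle for fingers. A seated bottle's axes match these.
- heel_round_pt (a point): Centre of the face of the sprung heel plate at the low end of the round cradle. Plate 16 mm wide, cradle x -9 to 8 mm. Empty, its face is at cradle z = +10 mm; it slides straight downhill up to 22 mm, pushing back with 1.5 N at first, 4 N at 10 mm, 6.5 N at 20 mm. Point moves with it; axes as the cradle's.
- fork_round_mid (a point): Mid setting of the clamped neck fork of the round cradle (62 mm up from the cradle origin). The fork itself may be clamped up to 6 mm up- or downhill of this: see or feel it. Two 3 mm prongs 21 mm apart, 4 mm thick along z, tops at x = -1 mm. They take the 9 mm of neck between shoulder and cap only; the heel then presses the shoulder up to them.
- heel_flat_pt (a point): Centre of the face of the sprung heel plate at the low end of the flat cradle. Plate 16 mm wide, cradle x -9 to 8 mm. Empty, its face is at cradle z = +10 mm; it slides straight downhill up to 22 mm, pushing back with 1.5 N at first, 4 N at 10 mm, 6.5 N at 20 mm. Point moves with it; axes as the cradle's.
- fork_flat_mid (a point): Mid setting of the clamped neck fork of the flat cradle (62 mm up from the cradle origin). The fork itself may be clamped up to 6 mm up- or downhill of this: see or feel it. Two 3 mm prongs 21 mm apart, 4 mm thick along z, tops at x = -1 mm. They take the 9 mm of neck between shoulder and cap only; the heel then presses the shoulder up to them.
- cradle_slim: narrow third cradle, fixed full: a slim 16 mm tube already lies in it (shows how a loaded cradle looks); leave it. Same axes; the tube reaches z = 96 mm, radius 9 mm at its cap.
- rack: Stainless slope rack frame, fixed, 98 x 290 mm, 12 mm high. Origin near its middle on the bench, x downhill (away from the robot, within 15 deg), y along the row. Three cradles stand on it in any order at y = -90, 0, 90 mm, rising towards the robot; their origins lie at x = 45 mm, 60 mm above the bench.
- tray: fixed shallow steel tray 160 x 260 mm, rim 14 mm high, floor 3 mm above the bench. Origin: centre of its underside.
- reagent: amber reagent bottle, 50 mm diameter, 85 mm tall, bystander. Origin: centre of its underside.
- dishes: stack of three culture dishes, 90 mm diameter, 43 mm tall, bystander. Origin: centre of its underside.
- cup: small lidded specimen cup, 48 mm diameter, 55 mm tall, bystander. Origin: centre of its underside.

How it is judged:
By the outcome, as a careful person would: the job done as asked, in the order asked, and still so for the second after the job is handed in, with the robot touching nothing.
It also fails if it takes over 64 s, if anything falls off the work surface, if the arm or the gripper's body presses on something with over 40 N, if the wrist force passes 120 N, or if a joint passes its speed limit or range.

## Working session

There is one attempt and no reset: what is moved stays moved. The work goes in short steps, Python scripts to look and compute and a tool call to move; the robot and the scene stay as the last step left them, time stands still between calls to the robot, and variables do not carry over. Pictures are saved under pics/ and viewed, and the job is handed in when it is done.

Besides the shell and the picture viewer there is one more tool, called after "Emit:" as name(argument=value, ...) on one line, values as JSON. carry_out: Moves the arm, as the interface text tells. Its arguments: {"type":"object","properties":{"steps":{"type":"string"},"newtons":{"type":"number"}},"required":["steps"]}

```bash
ls -la; mkdir -p pics; python3 - <<'E'
from rig import bot
import cv2,numpy as np
s=bot.sense(); print(s)
for n in ["scene","top","wrist"]:
    p,d=bot.camera(n); cv2.imwrite(f"pics/a_{n}.png",p); np.save(f"pics/a_{n}_d.npy",d)
    c=bot.get_calibration(n); print(n,c, (d>0).mean())
E
```

```text
total 12
drwxr-xr-x  3 agent agent 4096 Dec  6 09:21 .
drwxr-xr-x 23 root  root  4096 Dec  6 09:21 ..
drwxr-xr-x  2 agent agent 4096 Dec  6 09:21 pics
{'t': 0.0, 'joint_pos': array([ 1.18941441e+00,  1.24510981e-01,  1.65170598e+00,  2.47122167e-05,
        1.36752030e+00, -8.26140042e-02]), 'qd': array([-6.46209926e-04,  3.80732977e-04, -4.38292443e-04, -3.26103032e-04,
       -8.70086819e-04, -3.50280809e-05]), 'effort': array([ 5.52001420e-04, -4.23591828e+01, -3.65464783e+01, -3.66779989e-05,
        6.78217504e-03, -1.03800045e-05]), 'position': array([0.19111769, 0.62060889, 0.23003033]), 'eef_rot': array([-2.58321746e-04,  1.48831374e-01,  9.88862009e-01, -1.04079464e-03]), 'force': array([0.61463285, 0.07981886, 0.01723621]), 'ft_torque': array([-0.05051666, -0.02119898, -0.0180837 ]), 'gripper_width': 1.0008786185866665}
scene {'fx': 480.1336879952397, 'fy': 480.1336879952397, 'cx': 284.62975071174014, 'cy': 206.366230938394, 'world_to_cam': array([[-0.88101626,  0.47281507, -0.01600835,  0.51449977],
       [-0.29751429, -0.52742692,  0.79580531,  0.0742462 ],
       [ 0.36
[... 297 characters left out ...]
-0.02696646],
       [ 0.98221373,  0.03060244,  0.18525574, -0.57992049],
       [-0.18566682,  0.01116223,  0.98254936, -1.1686011 ],
       [ 0.        ,  0.        ,  0.        ,  1.        ]])} 0.9960586734693877
wrist {'fx': 314.67540149870325, 'fy': 314.67540149870325, 'cx': 282.1961530603656, 'cy': 206.63656019350623, 'hand_eye': array([[-5.96180423e-04,  9.59274129e-01,  2.82476177e-01,
         7.15460282e-02],
       [ 9.99999652e-01,  7.36626171e-04, -3.90993017e-04,
        -4.47675661e-06],
       [-5.83148831e-04,  2.82475846e-01, -9.59274234e-01,
        -1.43618303e-01],
       [ 0.00000000e+00,  0.00000000e+00,  0.00000000e+00,
         1.00000000e+00]])} 0.9960076530612245
```

View pics/a_scene.png

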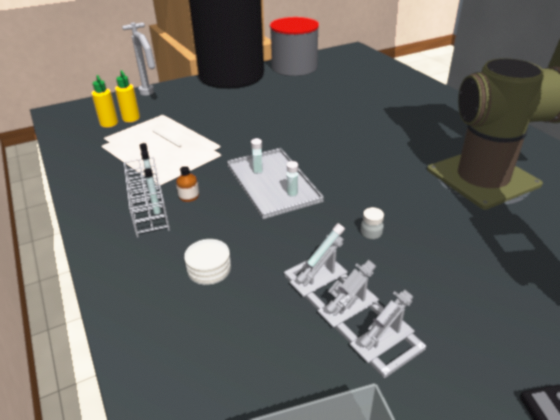

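View pics/a_top.png

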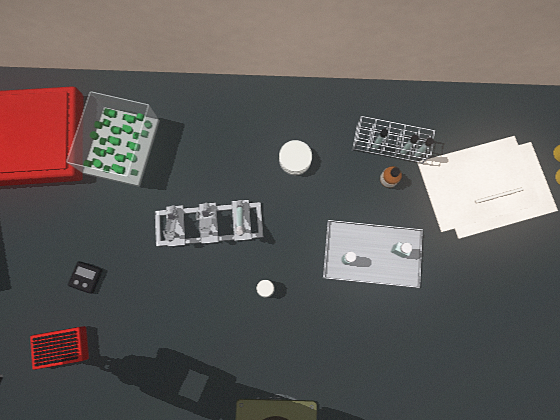

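View pics/a_wrist.png

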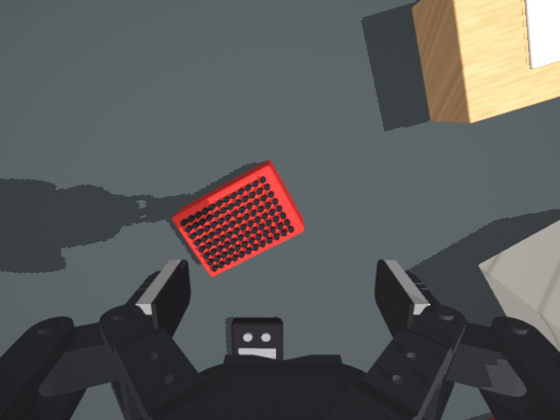

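```bash
cat > h.py <<'E'
import numpy as np,cv2
from scipy.spatial.transform import Rotation as R
from rig import bot
def Rq(q): return R.from_quat([q[1],q[2],q[3],q[0]])
def cam2world(name,s=None):
    c=bot.get_calibration(name)
    if name!="wrist": return c,np.linalg.inv(c["world_to_cam"])
    T=np.eye(4);T[:3,:3]=Rq(s["eef_rot"]).as_matrix();T[:3,3]=s["position"]
    return c,T@c["hand_eye"]
def cloud(c,T,d):
    v,u=np.mgrid[0:d.shape[0],0:d.shape[1]]
    P=np.stack([(u-c["cx"])/c["fx"]*d,-(v-c["cy"])/c["fy"]*d,-d,np.ones_like(d)],-1)
    W=(P@T.T)[...,:3]; W[d<=0]=np.nan
    return W
def proj(c,T,X):
    X=np.atleast_2d(X);P=(np.linalg.inv(T)@np.c_[X,np.ones(len(X))].T).T
    return np.c_[c["cx"]+c["fx"]*P[:,0]/-P[:,2], c["cy"]-c["fy"]*P[:,1]/-P[:,2]]
E
python3 - <<'E'
from h import *
for n,(u0,u1,v0,v1) in {"top":(140,440,130,310),"scene":(140,440,120,380)}.items():
    p=cv2.imread(f"pics/a_{n}.png"); k=2.6 if n=="top" else 2.3
    cv2.imwrite(f"pics/b_{n}.png",cv2.resize(p[v0:v1,u0:u1],None,fx=k,fy=k,interpolation=cv2.INTER_CUBIC))
    d=np.load(f"pics/a_{n}_d.npy");c,T=cam2world(n);W=cloud(c,T,d);np.save(f"pics/W_{n}.npy",W)
    print(n,"table z",np.nanmedian(W[...,2]))
    if n=="top":
        for nm,(u,v) in dict(bL=(349,258),bR=(403,248),cup=(265,288),dish=(295,157),reag=(391,176),c1=(172,223),c2=(207,220),c3=(241,217)).items():
            w=W[v-14:v+15,u-14:u+15].reshape(-1,3); w=w[w[:,2]>0.03]; print(nm,np.nanmedian(w,0),w[:,2].max(),len(w), W[v,u])
        for (u,v) in [(328,221),(422,229),(420,287),(324,279),(156,212),(262,203),(265,237),(157,246)]: print((u,v),W[v,u])
E
```

```text
top table z 0.0007086002424350202
bL [ 0.4663943  -0.17323045  0.08878878] 0.09566386696586737 126 [ 0.46352599 -0.17199909  0.09333784]
bR [ 0.49350266 -0.31359104  0.06683577] 0.09747337035582482 209 [ 0.49315361 -0.30999815  0.09267457]
cup [0.38368162 0.03857167 0.05609598] 0.06416023074411537 222 [0.38343934 0.0389427  0.05521892]
dish [ 0.74275299 -0.03045366  0.04362795] 0.050389855754474855 758 [ 0.74170172 -0.03014205  0.04246926]
reag [ 0.69060053 -0.29097227  0.05944331] 0.09169441426842351 300 [ 0.68967179 -0.28862844  0.06582021]
c1 [0.53785261 0.28884153 0.07083816] 0.10137762848312248 275 [0.54488509 0.2890097  0.05961499]
c2 [0.55736724 0.19898693 0.06656998] 0.1001108833911839 360 [0.55451456 0.19670394 0.06665725]
c3 [0.55439687 0.10852326 0.09423673] 0.13014076567312793 215 [0.56017018 0.10574029 0.09514326]
(328, 221) [ 0.57138136 -0.12628261  0.01108532]
(422, 229) [ 0.5556145  -0.38278334  0.01980772]
(420, 287) [ 0.39940937 -0.37896611  0.00086613]
(324, 279) [ 0.41350648 -0.11847733 -0.00129384]
(156, 212) [0.58168359 0.34629274 0.01198347]
(262, 203) [ 0.61883914  0.05751007 -0.00123511]
(265, 237) [0.52288237 0.04550909 0.00306123]
(157, 246) [0.48956124 0.33915415 0.00054251]
scene table z 0.0020963905456041765
```

```bash
ls pics
```

```text
W_scene.npy
W_top.npy
a_scene.png
a_scene_d.npy
a_top.png
a_top_d.npy
a_wrist.png
a_wrist_d.npy
b_scene.png
b_top.png
```

View pics/b_top.png

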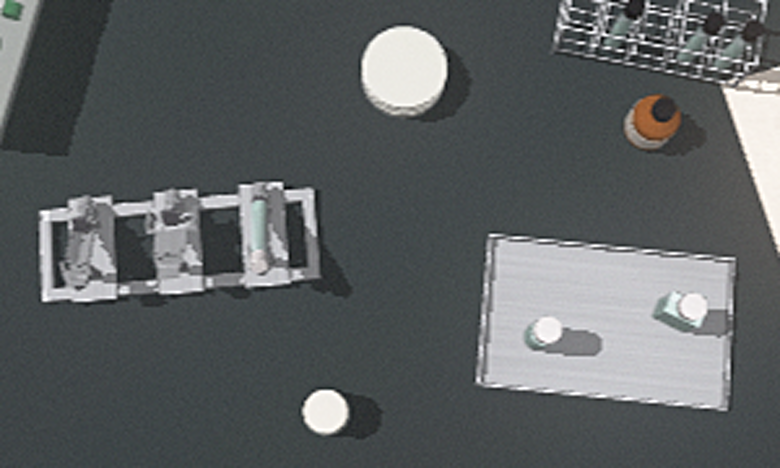

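View pics/b_scene.png

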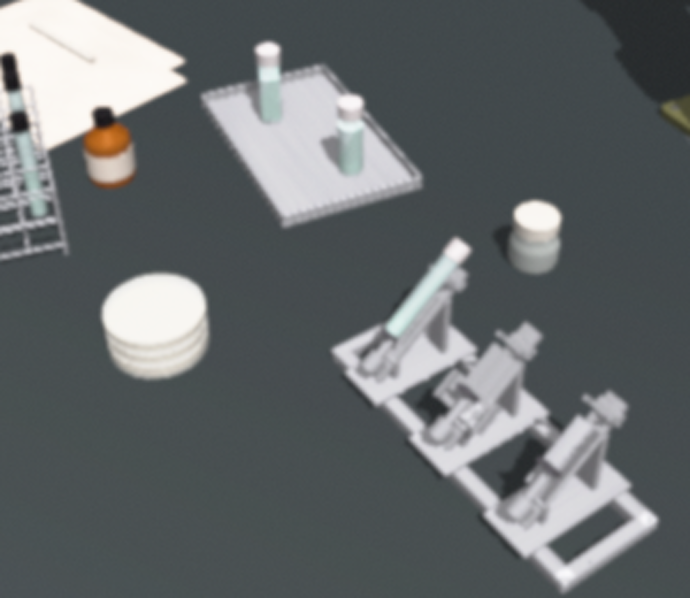

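```bash
cat >> h.py <<'E'
def rows(s,targets):
    """targets: list of (pos, Rotation, fingers)"""
    R0=Rq(s["eef_rot"]);p0=np.array(s["position"]);out=[]
    for p,r,f in targets:
        w=(R0.inv()*r).as_rotvec(); d=R0.inv().apply(np.array(p)-p0)*1000
        out.append(" ".join("%.3f"%v for v in w)+" "+" ".join("%.1f"%v for v in d)+" %g"%f)
    print("; ".join(out))
def tool(phi,tilt,flip=0):
    """tool approach: heading phi (world yaw of 'away' dir), tilt>0: points down&forward along phi, tilt<0 back. tool x faces back"""
    h=np.array([np.cos(phi),np.sin(phi),0]);z=np.sin(tilt)*h+np.array([0,0,-np.cos(tilt)])
    y=np.array([-np.sin(phi),np.cos(phi),0]); 
    if flip: y=-y
    x=np.cross(y,z)
    return R.from_matrix(np.c_[x,y,z])
def rd(s): 
    r=Rq(s["eef_rot"]).as_matrix(); print("t",s["t"],"pos",np.round(s["position"],4),"z",np.round(r[:,2],3),"y",np.round(r[:,1],3),"w",round(s["gripper_width"],3),"F",np.round(s["force"],2),"q",np.round(s["joint_pos"],3))
def snap(n,tag):
    s=bot.sense();p,d=bot.camera(n);cv2.imwrite(f"pics/{tag}.png",p);c,T=cam2world(n,s);W=cloud(c,T,d);np.savez(f"pics/{tag}.npz",T=T,W=W,d=d);rd(s);return s,p,d,c,T,W
def interp(s,p,r,n,f0,f1=None):
    from scipy.spatial.transform import Slerp
    R0=Rq(s["eef_rot"]);p0=np.array(s["position"]);sl=Slerp([0,1],R.concatenate([R0,r]))
    return [(p0+(np.array(p)-p0)*(i/n),sl(i/n),f0 if f1 is None else f0+(f1-f0)*i/n) for i in range(1,n+1)]
E
python3 - <<'E'
from h import *
s=bot.sense()
rows(s,interp(s,[.43,.2,.21],tool(-.05,0),8,100))
E
```

```text
-0.000 -0.000 -0.031 -44.0 -41.5 2.6 100; -0.000 -0.000 -0.062 -88.0 -82.9 5.2 100; -0.001 -0.000 -0.093 -132.0 -124.4 7.8 100; -0.001 -0.000 -0.124 -176.0 -165.9 10.4 100; -0.001 -0.000 -0.155 -220.1 -207.3 13.0 100; -0.001 -0.000 -0.187 -264.1 -248.8 15.6 100; -0.001 -0.000 -0.218 -308.1 -290.3 18.2 100; -0.002 -0.000 -0.249 -352.1 -331.8 20.8 100
```

Emit:
carry_out(steps="0 0 -0.03 -44 -41 2 100; 0 0 -0.06 -88 -83 5 100; 0 0 -0.09 -132 -124 8 100; 0 0 -0.125 -176 -166 10 100; 0 0 -0.155 -220 -207 13 100; 0 0 -0.19 -264 -249 16 100; 0 0 -0.22 -308 -290 18 100; 0 0 -0.25 -352 -332 20 100")

```text
t: 1.15
position: [0.4303, 0.198, 0.2107]
eef_rot: [-0.0, 0.024, 1.0, -0.001]
force: [1.0, 0.3, -0.1]
gripper_width: 0.998
```

```bash
python3 - <<'E'
from h import *
snap("wrist","c_rack")
E
```

```text
t 1.15 pos [0.4303 0.198  0.2107] z [-0.    -0.001 -1.   ] y [ 0.048  0.999 -0.001] w 0.998 F [ 0.97  0.26 -0.07] q [ 3.180e-01 -2.650e-01  2.054e+00 -1.000e-03  1.354e+00 -1.204e+00]
```

View pics/c_rack.png

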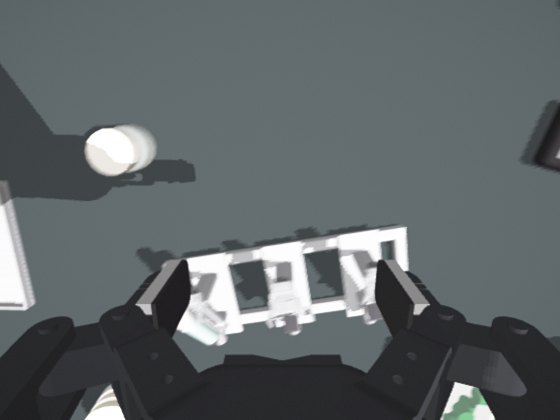

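Emit:
carry_out(steps="0 0 0 -12 0 0 100; 0 0 0 -25 0 0 100; 0 -0.05 0 -37 0 0 100; 0 -0.1 0 -50 0 0 100; 0 -0.15 0 -64 0 0 100; 0 -0.2 0 -80 0 0 100; 0 -0.2 0 -95 0 0 100; 0 -0.2 0 -105 0 0 100")

```text
t: 2.2
position: [0.5388, 0.1879, 0.2105]
eef_rot: [0.1, 0.025, 0.995, -0.006]
force: [0.5, -0.4, -0.4]
gripper_width: 1.002
```

```bash
python3 - <<'E'
from h import *
snap("wrist","c_rack2")
E
```

```text
t 2.2 pos [0.5388 0.1879 0.2105] z [ 0.199 -0.016 -0.98 ] y [ 0.051  0.999 -0.006] w 1.002 F [ 0.55 -0.45 -0.36] q [ 0.275 -0.147  1.964 -0.077  1.138 -1.219]
```

View pics/c_rack2.png

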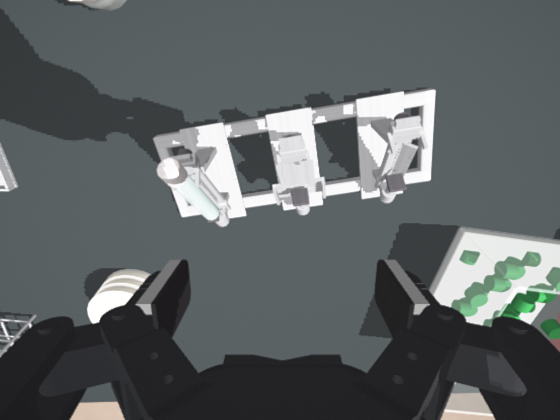

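```bash
python3 - <<'E'
from h import *
z=np.load("pics/c_rack2.npz");W=z["W"];d=z["d"]
p=cv2.imread("pics/c_rack2.png")
cv2.imwrite("pics/c_rack2z.png",cv2.resize(p[70:235,140:450],None,fx=2.5,fy=2.5,interpolation=cv2.INTER_CUBIC))
m=(W[...,2]<.004)&(W[...,2]>-.02)&(W[...,0]>.3)&(W[...,0]<.7)&(W[...,1]>0)&(W[...,1]<.4)
print("table",np.median(W[m],0),W[m][:,2].std(), np.percentile(W[m][:,2],[5,50,95]))
# table plane fit slope
A=np.c_[W[m][:,:2],np.ones(m.sum())];print(np.linalg.lstsq(A,W[m][:,2],rcond=None)[0])
r=(W[...,2]>.008)&(W[...,2]<.016)&(W[...,0]>.42)&(W[...,0]<.68)&(W[...,1]>0)&(W[...,1]<.4)
P=W[r];rect=cv2.minAreaRect(np.float32(P[:,:2]*1000));print("rack rect",rect,len(P),np.median(P[:,2]))
out=p.copy();out[r]=(0,0,255);cv2.imwrite("pics/c_rack2m.png",out[60:240,130:460])
E
```

```text
table [0.48697788 0.1964543  0.00084912] 0.0007641000178782926 [-0.00037783  0.00084912  0.0021212 ]
[-0.00094665  0.00085977  0.00117671]
rack rect ((560.0109252929688, 231.7989044189453), (367.40386962890625, 176.37442016601562), 79.5427474975586) 5499 0.012887993176350032
```

View pics/c_rack2z.png

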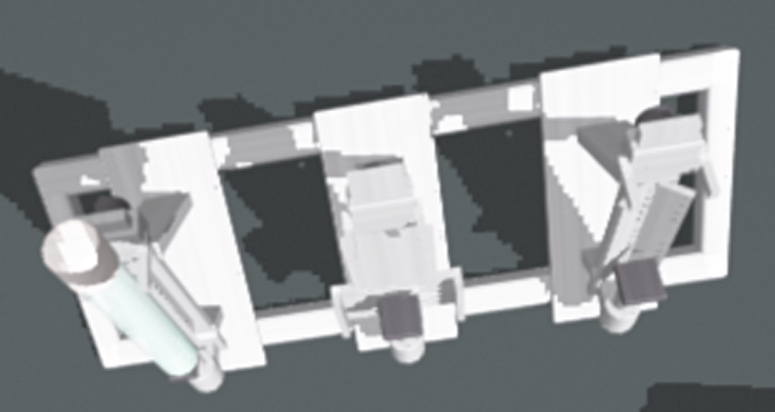

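View pics/c_rack2m.png

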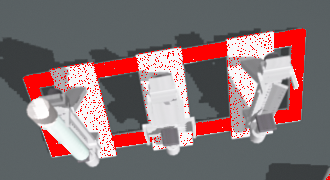

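```bash
python3 - <<'E'
from h import *
z=np.load("pics/c_rack2.npz");W=z["W"].copy();W[...,2]-=0.0008
r=(W[...,2]>.008)&(W[...,2]<.0165)&(W[...,0]>.42)&(W[...,0]<.68)&(W[...,1]>0)&(W[...,1]<.4)
r=cv2.morphologyEx(r.astype(np.uint8),cv2.MORPH_OPEN,np.ones((3,3)))
r=cv2.morphologyEx(r,cv2.MORPH_CLOSE,np.ones((3,3)))
n,l,st,_=cv2.connectedComponentsWithStats(r)
k=1+np.argmax(st[1:,4]);r=l==k
P=W[r];P=P[~np.isnan(P[:,0])];print(len(P),np.median(P[:,2]))
rect=cv2.minAreaRect(np.float32(P[:,:2]*1000));print("rack rect",rect)
bp=cv2.boxPoints(rect);print(bp)
# scan yaw to minimise robust extents
best=[]
for a in np.deg2rad(np.arange(-12,12,.25)):
    c,s_=np.cos(a),np.sin(a);q=P[:,:2]@np.array([[c,-s_],[s_,c]])
    e=np.percentile(q,[0.3,99.7],axis=0);best.append(((e[1]-e[0]).prod(),np.rad2deg(a),e[1]-e[0],e.mean(0)))
for b in sorted(best,key=lambda t:t[0])[:4]: 
    a=np.deg2rad(b[1]);c,s_=np.cos(a),np.sin(a);print(b, np.array([[c,-s_],[s_,c]])@b[3])
E
```

```text
1753 0.012480079538849576
rack rect ((524.328125, 116.32743835449219), (27.580459594726562, 129.95602416992188), 7.982623100280762)
[[501.64783  178.76074 ]
 [519.6952    50.06396 ]
 [547.0084    53.894135]
 [528.96106  182.59091 ]]
(np.float64(0.0034437123830089607), np.float64(8.5), array([0.02694522, 0.12780421]), array([0.53543267, 0.03724721])) [0.52404591 0.11598007]
(np.float64(0.0034497200670359266), np.float64(7.75), array([0.02701292, 0.12770631]), array([0.53522823, 0.04426433])) [0.52437031 0.11603604]
(np.float64(0.0034510440881413227), np.float64(8.0), array([0.02701768, 0.12773279]), array([0.5353158 , 0.04193037])) [0.52427056 0.11602387]
(np.float64(0.003457660889069559), np.float64(8.75), array([0.02705675, 0.12779289]), array([0.53555029, 0.03492624])) [0.5240042  0.11598948]
```

```bash
python3 - <<'E'
from h import *
z=np.load("pics/c_rack2.npz");W=z["W"].copy();W[...,2]-=0.0008
r=(W[...,2]>.009)&(W[...,2]<.0165)&(W[...,0]>.42)&(W[...,0]<.68)&(W[...,1]>0)&(W[...,1]<.4)
r=cv2.morphologyEx(r.astype(np.uint8),cv2.MORPH_OPEN,np.ones((2,2)))
n,l,st,_=cv2.connectedComponentsWithStats(r,connectivity=8)
r=np.isin(l,[i for i in range(1,n) if st[i,4]>60])
P=W[r]
best=[]
for a in np.deg2rad(np.arange(0,16,.25)):
    c,s_=np.cos(a),np.sin(a);q=P[:,:2]@np.array([[c,-s_],[s_,c]])
    e=np.percentile(q,[0.4,99.6],axis=0);best.append(((e[1]-e[0]).prod(),np.rad2deg(a),e[1]-e[0],e.mean(0)))
for b in sorted(best,key=lambda t:t[0])[:4]: 
    a=np.deg2rad(b[1]);c,s_=np.cos(a),np.sin(a);ctr=np.array([[c,-s_],[s_,c]])@b[3];print(b, ctr)
b=min(best,key=lambda t:t[0]);a=np.deg2rad(b[1]);c,s_=np.cos(a),np.sin(a);ctr=np.array([[c,-s_],[s_,c]])@b[3]
np.savez("pics/rack0.npz",a=a,ctr=ctr)
# rack-frame cloud, print heightmaps per cradle
Q=W.reshape(-1,3);Q=Q[~np.isnan(Q[:,0])];q=np.c_[(Q[:,:2]-ctr)@np.array([[c,-s_],[s_,c]]),Q[:,2]]
np.save("pics/rackcloud.npy",q)
for y0 in(-90,0,90):
    g=q*1000;print("cradle",y0)
    S=np.deg2rad(40)
    X=g[:,0]-45;Z=g[:,2]-60
    cz=-X*np.cos(S)+Z*np.sin(S);cx=X*np.sin(S)+Z*np.cos(S);cy=g[:,1]-y0
    m=(abs(cy)<32)&(g[:,2]>18)&(abs(g[:,0])<75)
    for lo in range(-30,110,6):
        k=m&(cz>=lo)&(cz<lo+6)
        if k.sum()>5:
            print(lo,k.sum(),"x",np.round(np.percentile(cx[k],[5,50,95]),1),"y",np.round(np.percentile(cy[k],[3,50,97]),1))
E
```

```text
(np.float64(nan), np.float64(0.0), array([nan, nan]), array([nan, nan])) [nan nan]
(np.float64(nan), np.float64(0.25), array([nan, nan]), array([nan, nan])) [nan nan]
(np.float64(nan), np.float64(0.5), array([nan, nan]), array([nan, nan])) [nan nan]
(np.float64(nan), np.float64(0.7500000000000001), array([nan, nan]), array([nan, nan])) [nan nan]
cradle -90
cradle 0
cradle 90
```

```bash
cat > rackfit.py <<'E'
from h import *
import sys
def fit(W,y0s=(0,90),verbose=1):
    r=(W[...,2]>.009)&(W[...,2]<.0165)&(W[...,0]>.42)&(W[...,0]<.68)&(W[...,1]>0)&(W[...,1]<.4)
    r0=r
    r=cv2.morphologyEx(r.astype(np.uint8),cv2.MORPH_OPEN,np.ones((2,2)))
    n,l,st,_=cv2.connectedComponentsWithStats(r,connectivity=8)
    r=np.isin(l,[i for i in range(1,n) if st[i,4]>60])&r0
    P=W[r];best=[]
    for a in np.deg2rad(np.arange(0,16,.25)):
        c,s_=np.cos(a),np.sin(a);q=P[:,:2]@np.array([[c,-s_],[s_,c]])
        e=np.percentile(q,[0.4,99.6],axis=0);best.append(((e[1]-e[0]).prod(),np.rad2deg(a),e[1]-e[0],e.mean(0)))
    for b in sorted(best,key=lambda t:t[0])[:4]: print(b)
    b=min(best,key=lambda t:t[0]);a=np.deg2rad(b[1]);c,s_=np.cos(a),np.sin(a);ctr=np.array([[c,-s_],[s_,c]])@b[3]
    print("ctr",ctr)
    return a,ctr
def cr(W,a,ctr,y0):
    c,s_=np.cos(a),np.sin(a)
    g=np.concatenate([(W[...,:2]-ctr)@np.array([[c,-s_],[s_,c]]),W[...,2:]],-1)*1000
    S=np.deg2rad(40);X=g[...,0]-45;Z=g[...,2]-60
    return np.stack([X*np.sin(S)+Z*np.cos(S),g[...,1]-y0,-X*np.cos(S)+Z*np.sin(S)],-1),g
if __name__=="__main__":
    z=np.load("pics/c_rack2.npz");W=z["W"].copy();W[...,2]-=0.0008
    a,ctr=fit(W)
    for y0 in(-90,0,90):
        k3,g=cr(W,a,ctr,y0);cx,cy,cz=k3[...,0],k3[...,1],k3[...,2];print("cradle",y0)
        m=(abs(cy)<32)&(g[...,2]>18)&(abs(g[...,0])<75)
        for lo in range(-30,110,6):
            k=m&(cz>=lo)&(cz<lo+6)
            if k.sum()>5: print(lo,k.sum(),"x",np.round(np.percentile(cx[k],[5,50,95]),1),"y",np.round(np.percentile(cy[k],[3,50,97]),1))
E
python3 rackfit.py
```

```text
(np.float64(0.05962232473555699), np.float64(5.0), array([0.18140215, 0.32867485]), array([0.60864107, 0.17260283]))
(np.float64(0.05962632077637487), np.float64(4.75), array([0.18100791, 0.32941279]), array([0.60735622, 0.17530383]))
(np.float64(0.059663432214819484), np.float64(4.5), array([0.18071713, 0.33014818]), array([0.60600634, 0.17799963]))
(np.float64(0.05968345635394632), np.float64(5.25), array([0.18196723, 0.32799014]), array([0.60982719, 0.1698688 ]))
ctr [0.59128168 0.22499259]
cradle -90
6 39 x [-55.9 -40.  -34.1] y [-23.6 -14.  -10.8]
12 74 x [-67.8 -50.1 -33.8] y [-22.3 -14.2 -10.1]
18 123 x [-66.5 -43.6 -33.9] y [-22.1 -15.5 -10.5]
24 51 x [-60.4 -53.4 -38.8] y [-19.3 -14.3 -10.5]
30 28 x [-57.2 -53.6 -40.3] y [-17.6 -14.9 -11.6]
36 42 x [-56.7 -42.9 -28. ] y [-25.9 -14.7 -11.7]
42 78 x [-55.2 -34.7 -28.1] y [-25.  -15.5 -12. ]
48 82 x [-55.9 -34.5 -28.3] y [-24.3 -14.9 -12.3]
54 114 x [-102.4  -45.7  -28.4] y [-28.  -15.4 -12. ]
60 150 x [-99.5 -53.1 -28.3] y [-29.3 -15.9 -12.1]
66 157 x [-92.8 -53.3 -28.4] y [-26.4 -15.7 -12. ]
72 155 x [-85.3 -50.6 -28.2] y [-2
[... 1413 characters left out ...]
 -42.  -37.5] y [-30.7 -24.  -14.9]
30 26 x [-61.  -51.5 -40.5] y [-30.9 -27.1 -20.8]
36 25 x [-58.2 -52.5 -44.3] y [-31.7 -26.  -19. ]
42 40 x [-91.2 -54.4 -49.3] y [-31.1 -24.7 -16.6]
48 73 x [-57.9 -52.5 -37.4] y [-30.3 -19.4 -10. ]
54 382 x [-54.4 -40.9 -31.5] y [-29.2 -20.8 -12.6]
60 126 x [-106.2  -54.9  -49.1] y [-31.9 -19.8 -10.6]
66 138 x [-100.9  -55.9  -49.1] y [-31.8 -20.  -11. ]
72 129 x [-93.3 -54.5 -49.6] y [-31.9 -21.5 -11. ]
78 125 x [-85.1 -53.6 -48.9] y [-32.  -21.1 -11.4]
84 121 x [-78.  -54.1 -49. ] y [-31.9 -20.1 -11.1]
90 115 x [-67.5 -53.3 -49. ] y [-31.9 -18.1 -10.7]
96 84 x [-57.  -54.2 -49.9] y [-26.8 -16.8 -10.4]
108 224 x [-52.5 -50.5 -40.7] y [-31.1 -14.7  -9. ]
```

```bash
sed -i 's/    W=z\["W"\]/&/; s/z=np.load("pics\/c_rack2.npz");W=z\["W"\].copy();W\[...,2\]-=0.0008/z=np.load("pics\/c_rack2.npz");W=z["W"].copy();W[...,2]-=0.0008;W[:82]=np.nan;W[228:]=np.nan;W[:,:148]=np.nan;W[:,445:]=np.nan/' rackfit.py; python3 rackfit.py
```

```text
(np.float64(0.03075924263042757), np.float64(6.25), array([0.10725102, 0.28679674]), array([0.57528679, 0.13940306]))
(np.float64(0.030759449323244214), np.float64(6.000000000000001), array([0.10726184, 0.28676972]), array([0.57474096, 0.14194606]))
(np.float64(0.03079584367976234), np.float64(5.75), array([0.10735464, 0.28686086]), array([0.57413315, 0.14439928]))
(np.float64(0.030813584762492664), np.float64(6.5), array([0.10744911, 0.28677376]), array([0.57575883, 0.1369367 ]))
ctr [0.55669111 0.20120417]
cradle -90
-24 7 x [-32.3 -31.5 -13.8] y [2.7 6.5 8.4]
-18 53 x [-34.2 -17.9 -11.5] y [-3.6  5.7 12. ]
-12 98 x [-45.7 -28.7 -11.7] y [-0.4  5.4  9.9]
-6 108 x [-40.9 -21.  -11.8] y [-2.5  4.6  9.7]
0 34 x [-34.6 -31.4 -16.8] y [0.9 6.1 9.7]
6 26 x [-56.  -31.4 -18.1] y [0.2 6.3 8.7]
12 73 x [-32.8  -8.6  -5.8] y [-5.1  4.9  8.4]
18 72 x [-32.5 -16.6  -6.1] y [-2.7  5.5  8.4]
24 84 x [-34.4 -13.4  -6.1] y [-3.4  5.2  8.4]
30 133 x [-80.1 -29.4  -6.2] y [-7.4  4.9  9.4]
36 165 x [-74.8 -31.   -6.3] y [-7.8  4.8  9.3]
42 150 x [-67.1 -27.4  -6.1] y [-4.8  5.4  9.3]
48 152 x [-61.1 
[... 1779 characters left out ...]
 [-48.  -29.3 -24. ] y [-12.9  -6.2   3.6]
18 72 x [-33.3 -27.7 -23.5] y [-12.9   1.   10.4]
24 401 x [-30.2 -16.6  -6.8] y [-10.6  -0.6   7.8]
30 132 x [-81.4 -29.9 -24.3] y [-12.6   0.6  10.1]
36 162 x [-76.5 -30.6 -24.2] y [-12.5  -0.   10.1]
42 156 x [-70.  -31.5 -24.2] y [-12.7  -3.1   9.9]
48 146 x [-61.8 -29.3 -24. ] y [-12.9  -3.4   9.4]
54 152 x [-54.  -29.7 -23.7] y [-12.7  -5.7   9.5]
60 143 x [-45.5 -29.2 -23.9] y [-12.8   1.   10.2]
66 111 x [-32.3 -29.1 -24.3] y [-12.9   2.9  10.6]
78 452 x [-32.  -26.1 -15.8] y [-14.5  -1.6  12.3]
84 316 x [-44.4 -31.1 -29. ] y [-12.   -3.3   9. ]
90 219 x [-36.4 -32.4 -31.3] y [-10.1  -1.6   7.5]
96 15 x [-34.5 -32.  -31.1] y [-9.9 -0.4  5.6]
```

```bash
cat > rf2.py <<'E'
from rackfit import *
a=np.deg2rad(6.12);ctr=np.array([.55669,.2012]);
def load(f="pics/c_rack2.npz",dz=.0008,roi=(82,228,148,445)):
    z=np.load(f);W=z["W"].copy();W[...,2]-=dz
    W[:roi[0]]=np.nan;W[roi[1]:]=np.nan;W[:,:roi[2]]=np.nan;W[:,roi[3]:]=np.nan
    return W,z["T"]
if __name__=="__main__":
    W,T=load();print("cam",T[:3,3],-T[:3,2])
    for y0 in (0,90):
        k,g=cr(W,a,ctr,y0);k=k+np.array([14.2,0,-16])
        x,y,z=k[...,0],k[...,1],k[...,2]
        print("y0",y0)
        m=(abs(y)<7)&(x>-7)&(x<6)&(z>0)&(z<25);print(" heel face z",np.round(np.percentile(z[m],[5,25,50,75,95]),1),m.sum(),"y",np.percentile(y[(abs(y)<15)&(x>-7)&(x<7)&(abs(z-np.median(z[m]))<2)],[2,98]),"x",np.percentile(x[(abs(y)<7)&(abs(x)<15)&(abs(z-np.median(z[m]))<2)],[2,98]))
        m=(abs(y)<18)&(x>-4)&(x<6)&(z>45)&(z<80);print(" fork",m.sum(),"z",np.round(np.percentile(z[m],[2,10,50,90,98]),1),"x",np.round(np.percentile(x[m],[2,50,98]),1),"y",np.round(np.percentile(y[m],[2,10,50,90,98]),1))
        h=np.histogram(z[m],np.arange(45,81,1));print(list(zip(h[1],h[0])))
        m=(abs(y)<20)&(z>20)&(z<52)&(x<-5)&(x>-18)
        if y0==0: print(" bed x",np.median(x[m]),np.polyfit(z[m],x[m],1),np.polyfit(y[m],x[m],1),"y",np.percentile(y[m],[1,99]))
        else:
            m2=m&(x>-16);print(" vbed y",np.percentile(y[m2],[1,99]))
            h=np.histogram(y[m],np.arange(-16,17,2));print([(e,round(float(np.median(x[m&(y>=e)&(y<e+2)])),1)) for e in h[1][:-1] if (m&(y>=e)&(y<e+2)).sum()>3])
        m=(abs(abs(y)-23)<4)&(z>-20)&(z<25)&(x>-6)&(x<0)
        if m.sum()>10: print(" cheek z",np.percentile(z[m],[2,98]),"x",np.median(x[m]),"y-",np.percentile(y[m&(y<0)],[2,98]),"y+",np.percentile(y[m&(y>0)],[2,98]))
E
python3 rf2.py
```

```text
cam [0.44036808 0.19356087 0.33690897] [ 0.4674789  -0.02909486 -0.88352531]
y0 0
 heel face z [ 9.6 10.3 10.8 11.2 11.8] 180 y [-8.00686112  7.20239418] x [-12.13786838   7.93433156]
 fork 41 z [56.6 59.1 60.3 61.4 61.8] x [-3.6 -1.4 -0.2] y [-14.  -13.7   9.7  11.9  12.3]
[(np.int64(45), np.int64(0)), (np.int64(46), np.int64(0)), (np.int64(47), np.int64(0)), (np.int64(48), np.int64(0)), (np.int64(49), np.int64(0)), (np.int64(50), np.int64(0)), (np.int64(51), np.int64(0)), (np.int64(52), np.int64(0)), (np.int64(53), np.int64(0)), (np.int64(54), np.int64(0)), (np.int64(55), np.int64(0)), (np.int64(56), np.int64(2)), (np.int64(57), np.int64(2)), (np.int64(58), np.int64(0)), (np.int64(59), np.int64(9)), (np.int64(60), np.int64(15)), (np.int64(61), np.int64(12)), (np.int64(62), np.int64(1)), (np.int64(63), np.int64(0)), (np.int64(64), np.int64(0)), (np.int64(65), np.int64(0)), (np.int64(66), np.int64(0)), (np.int64(67), np.int64(0)), (np.int64(68), np.int64(0)), (np.int64(69), np.int64(0)), (np.int64(70), np.int64(0)), (np.int64(71), np.int64(0)), (np.int64(72), np.int64(0)), (np.int64(
[... 1279 characters left out ...]
7), np.int64(12)), (np.int64(68), np.int64(3)), (np.int64(69), np.int64(0)), (np.int64(70), np.int64(0)), (np.int64(71), np.int64(0)), (np.int64(72), np.int64(0)), (np.int64(73), np.int64(0)), (np.int64(74), np.int64(0)), (np.int64(75), np.int64(0)), (np.int64(76), np.int64(0)), (np.int64(77), np.int64(0)), (np.int64(78), np.int64(0)), (np.int64(79), np.int64(0))]
 vbed y [-13.49965171  10.65056543]
[(np.int64(-14), -10.4), (np.int64(-12), -10.2), (np.int64(-10), -11.4), (np.int64(-8), -12.8), (np.int64(-6), -14.7), (np.int64(-4), -16.1), (np.int64(-2), -17.6), (np.int64(0), -16.4), (np.int64(2), -14.7), (np.int64(4), -13.5), (np.int64(6), -12.0), (np.int64(8), -10.7), (np.int64(10), -10.2)]
```

```bash
python3 - <<'E'
from h import *
s=bot.sense()
p0=np.array(s["position"]);p1=np.array([.57,-.24,.17])
T=[]
for i in range(1,17):
    f=i/16;phi=-.05-.17*i;tilt=.2*(1-min(1,i/6)) + .5*max(0,(i-8)/8)
    p=p0+(p1-p0)*f; p[2]=.21-.04*max(0,(i-10)/6); T.append((p,tool(phi,tilt),100))
rows(s,T[:8])
s2=dict(s);q=T[7][1].as_quat();s2["eef_rot"]=[q[3],q[0],q[1],q[2]];s2["position"]=T[7][0]
print();rows(s2,T[8:])
E
```

```text
0.025 0.036 0.166 -3.1 -26.6 1.5 100; 0.050 0.069 0.334 -6.2 -53.2 2.3 100; 0.070 0.101 0.503 -9.4 -79.7 3.1 100; 0.085 0.132 0.673 -12.6 -106.3 3.9 100; 0.094 0.161 0.844 -15.8 -132.9 4.8 100; 0.097 0.187 1.015 -19.0 -159.5 5.6 100; 0.114 0.181 1.184 -22.2 -186.1 6.4 100; 0.132 0.174 1.353 -25.4 -212.6 7.2 100

0.005 -0.062 0.170 -26.7 -2.4 0.0 100; 0.021 -0.124 0.340 -53.3 -4.8 0.0 100; 0.048 -0.183 0.508 -80.0 -7.2 6.7 100; 0.085 -0.240 0.676 -106.7 -9.6 13.3 100; 0.133 -0.293 0.843 -133.4 -12.0 20.0 100; 0.191 -0.342 1.008 -160.0 -14.4 26.7 100; 0.260 -0.384 1.170 -186.7 -16.8 33.3 100; 0.340 -0.420 1.330 -213.4 -19.2 40.0 100
```

Emit:
carry_out(steps="0.025 0.036 0.166 -3 -27 1.5 100; 0.05 0.07 0.334 -6 -53 2 100; 0.07 0.1 0.503 -9 -80 3 100; 0.085 0.13 0.673 -13 -106 4 100; 0.094 0.16 0.844 -16 -133 5 100; 0.097 0.187 1.015 -19 -160 6 100; 0.114 0.181 1.184 -22 -186 6 100; 0.132 0.174 1.353 -25 -213 7 100")

```text
t: 3.25
position: [0.5548, -0.0275, 0.2102]
eef_rot: [-0.0, 0.65, 0.76, -0.0]
force: [0.1, -0.2, 0.1]
gripper_width: 1.0
```

Emit:
carry_out(steps="0.005 -0.062 0.17 -27 -2 0 100; 0.021 -0.124 0.34 -53 -5 0 100; 0.048 -0.183 0.508 -80 -7 7 100; 0.085 -0.24 0.676 -107 -10 13 100; 0.133 -0.293 0.843 -133 -12 20 100; 0.191 -0.342 1.008 -160 -14 27 100; 0.26 -0.384 1.17 -187 -17 33 100; 0.34 -0.42 1.33 -213 -19 40 100")

```text
t: 4.25
position: [0.5696, -0.2414, 0.17]
eef_rot: [0.044, 0.953, 0.174, -0.245]
force: [0.3, 1.0, 0.2]
gripper_width: 0.998
```

```bash
python3 - <<'E'
from h import *
snap("wrist","d1")
E
```

```text
t 4.25 pos [ 0.5696 -0.2414  0.17  ] z [-0.451 -0.17  -0.876] y [ 0.353 -0.936 -0.   ] w 0.998 F [0.31 1.   0.25] q [-0.348  0.342  1.557 -0.319  1.634  0.905]
```

View pics/d1.png

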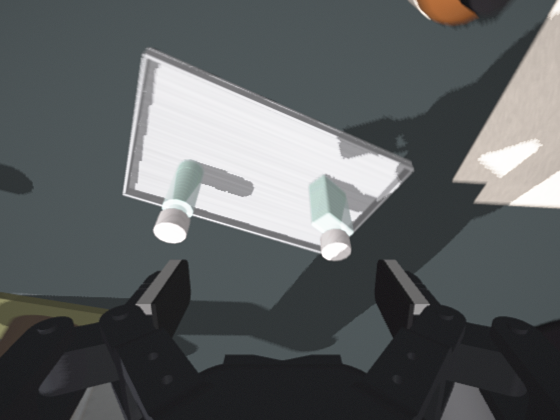

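```bash
python3 - <<'E'
import cv2,numpy as np
p=cv2.imread("pics/d1.png")
a=p[150:270,140:260];b=p[150:270,285:405]
def st(x):
    x=cv2.resize(x,None,fx=3.2,fy=3.2,interpolation=cv2.INTER_CUBIC).astype(float)
    x=np.clip((x-90)*1.6,0,255);return x.astype(np.uint8)
cv2.imwrite("pics/d1z.png",np.hstack([st(a),st(b)]))
E
```

```text
(no output)
```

View pics/d1z.png

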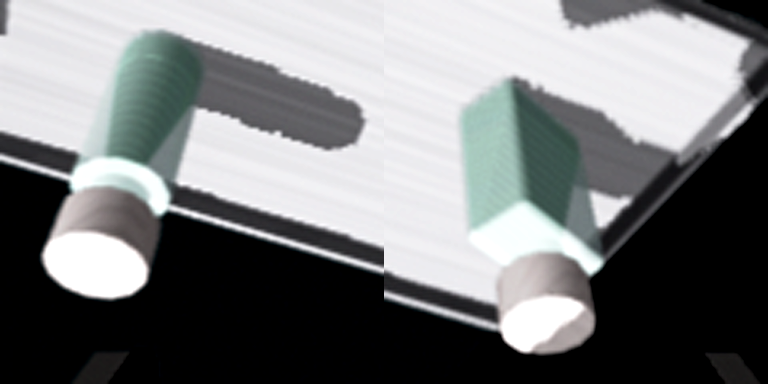

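```bash
python3 - <<'E'
from h import *
from scipy.optimize import least_squares
z=np.load("pics/d1.npz");W=z["W"];p=cv2.imread("pics/d1.png");T=z["T"];print("cam",T[:3,3])
m=np.zeros(W.shape[:2],bool);m[50:240,130:400]=1
t=m&(abs(W[...,2]-.003)<.004)&(W[...,0]<.56)&(W[...,0]>.42)&(W[...,1]<-.13)&(W[...,1]>-.36);print("tray floor z",np.median(W[t][:,2]))
dz=np.median(W[t][:,2])-.003
def circ(P,r):
    f=lambda c:np.hypot(P[:,0]-c[0],P[:,1]-c[1])-r
    c0=P[:,:2].mean(0)-np.array([.008,0]);s=least_squares(f,c0,loss="soft_l1",f_scale=.001);return s.x,np.std(f(s.x))
for nm,b in dict(round=(.465,-.172),flat=(.494,-.31)).items():
    D=np.hypot(W[...,0]-b[0],W[...,1]-b[1])<.04
    Z=W[...,2]-dz
    cap=D&(Z>.075)&(Z<.0875)
    print(nm,"cap side",circ(W[cap],.0135),cap.sum(),"top z",np.percentile(Z[D&(Z>.08)],[50,95]), "cap top centroid",np.nanmean(W[D&(Z>.0885)],0) if (D&(Z>.0885)).sum() else None)
    body=D&(Z>.010)&(Z<.058)
    if nm=="round": print("body",circ(W[body],.014),body.sum())
    else:
        P=W[body];np.save("pics/flatP.npy",P);print(len(P))
        # box corner fit
        def f(v):
            c,s_=np.cos(v[2]),np.sin(v[2]);d=P[:,:2]-v[:2];x=d@[c,s_];y=d@[-s_,c]
            qx=abs(x)-.012;qy=abs(y)-.020
            return np.where((qx>0)&(qy>0),np.hypot(qx,qy),np.maximum(qx,qy))
        for g in(-40,-20,0,20,40):
            r=least_squares(f,[.49,-.31,np.deg2rad(g)],loss="soft_l1",f_scale=.001);print(g,r.cost,r.x[:2],np.rad2deg(r.x[2]))
E
```

```text
cam [ 0.69349188 -0.19499641  0.26120776]
tray floor z 0.004065741045543941
round cap side (array([ 0.46871291, -0.17758047]), np.float64(0.00047651849359509226)) 365 top z [0.08966117 0.09062384] cap top centroid [ 0.4705862  -0.17761534  0.0910335 ]
body (array([ 0.46865092, -0.17756801]), np.float64(0.00043356708127916785)) 1024
flat cap side (array([ 0.49580563, -0.32079693]), np.float64(0.0004743169285724896)) 322 top z [0.08949237 0.09051701] cap top centroid [ 0.49748103 -0.31991692  0.09090684]
1285
-40 8.451695376802043e-05 [ 0.49595718 -0.32070517] -23.91678542500211
-20 8.451504225496296e-05 [ 0.49595678 -0.32070226] -23.891863775965724
0 8.451695376802043e-05 [ 0.49595718 -0.32070517] -23.916785434503193
20 0.001283188362041271 [ 0.49210766 -0.31019342] 62.526818276928715
40 0.0012831883616738014 [ 0.49210765 -0.31019341] 62.52678549507764
```

```bash
cat > med.py <<'E'
from h import *
def fitmed(tag,ctr,zb,r=.0132):
    z=np.load(f"pics/{tag}.npz");T=z["T"];W=z["W"];p=cv2.imread(f"pics/{tag}.png").astype(float)
    c=bot.get_calibration("wrist");D=np.hypot(W[...,0]-ctr[0],W[...,1]-ctr[1])
    Z=W[...,2]-zb
    m=(D<.017)&(Z>.008)&(Z<.055);v,u=np.nonzero(m)
    sat=(p[...,1]-p[...,2])[m]; lum=p[m].mean(1)
    o=T[:3,3];d=np.stack([(u-c["cx"])/c["fx"],-(v-c["cy"])/c["fy"],-np.ones_like(u,float)],-1)@T[:3,:3].T
    A=(d[:,:2]**2).sum(1);oc=o[:2]-ctr;B=(d[:,:2]@oc);C=oc@oc-r*r;disc=B*B-A*C;ok=disc>0
    sq=np.sqrt(np.maximum(disc,0));t0=(-B-sq)/A;t1=(-B+sq)/A
    P0=o+d*t0[:,None]-np.r_[ctr,zb];P1=o+d*t1[:,None]-np.r_[ctr,zb]
    # clip to z in [0.002,0.06]
    res=[]
    ts=np.linspace(0,1,25)
    Pts=P0[:,None]+(P1-P0)[:,None]*ts[None,:,None]
    inb=(Pts[...,2]>.002)&(Pts[...,2]<.06)
    feat=sat
    print("n",ok.sum(),"sat pct",np.percentile(feat[ok],[2,10,25,50,75,90]),"lum",np.percentile(lum[ok],[2,25,50,75,98]))
    for az in np.arange(-60,61,4):
        a=np.deg2rad(az);x=Pts[...,0]*np.cos(a)+Pts[...,1]*np.sin(a)
        for h0 in np.arange(.015,.05,.005):
            for k in (.8,1.1,1.4,1.7,2.0,2.4):
                g=(inb&(Pts[...,2]<h0-k*x)).any(1)
                if g[ok].std()==0: continue
                res.append((np.corrcoef(g[ok],feat[ok])[0,1],az,h0,k))
    res.sort(key=lambda t:-abs(t[0]))
    for q in res[:8]: print(np.round(q,3))
    by={}
    for q in res: by.setdefault(q[1],q)
    print([(int(a_),round(by[a_][0],3)) for a_ in sorted(by)])
if __name__=="__main__":
    import sys
    fitmed("d1",np.array([.4687,-.1776]),.0041)
E
python3 med.py
```

```text
n 967 sat pct [ 6.   7.  13.5 16.  17.  19. ] lum [133.66666667 140.         161.         180.16666667 227.        ]
[ 7.05e-01 -1.60e+01  1.50e-02  1.10e+00]
[ 7.03e-01 -2.80e+01  1.50e-02  1.40e+00]
[ 6.99e-01 -2.00e+01  1.50e-02  1.40e+00]
[ 6.96e-01 -2.40e+01  1.50e-02  1.40e+00]
[ 6.95e-01 -2.40e+01  1.50e-02  1.10e+00]
[  0.695 -12.      0.015   1.1  ]
[ 6.93e-01 -3.20e+01  1.50e-02  1.40e+00]
[ 6.9e-01 -1.6e+01  1.5e-02  1.4e+00]
[(-60, np.float64(0.619)), (-56, np.float64(0.628)), (-52, np.float64(0.645)), (-48, np.float64(0.645)), (-44, np.float64(0.651)), (-40, np.float64(0.674)), (-36, np.float64(0.688)), (-32, np.float64(0.693)), (-28, np.float64(0.703)), (-24, np.float64(0.696)), (-20, np.float64(0.699)), (-16, np.float64(0.705)), (-12, np.float64(0.695)), (-8, np.float64(0.675)), (-4, np.float64(0.669)), (0, np.float64(0.662)), (4, np.float64(0.66)), (8, np.float64(0.641)), (12, np.float64(0.624)), (16, np.float64(0.603)), (20, np.float64(0.591)), (24, np.float64(0.572)), (28, np.float64(0.566)), (32, np.float64(0.538)), (36, np.float64(0.531)), (40, np.float64(0.525)), (44, np.float64(0.542)), (48, np.float64(0.538)), (52, np.float64(0.535)), (56, np.float64(0.531)), (60, np.float64(0.536))]
```

```bash
cat >> h.py <<'E'
TH=np.deg2rad(40)
def grasp(ctr,zb,azdeg,g,back=0.0,th=TH):
    r=tool(np.deg2rad(azdeg)-np.pi,th); z=r.as_matrix()[:,2]
    return np.array([ctr[0],ctr[1],zb+g])+(.019-back)*z, r
E
python3 - <<'E'
from h import *
s=bot.sense()
p,r=grasp((.4687,-.1776),.003,-20,.040,.115);print(p)
rows(s,interp(s,p,r,7,100)+[(p,r,100)])
E
```

```text
[ 0.52668619 -0.19870525  0.11654027]
0.057 -0.026 0.083 0.5 -8.3 8.0 100; 0.114 -0.052 0.166 1.0 -16.6 16.0 100; 0.171 -0.079 0.249 1.5 -25.0 23.9 100; 0.228 -0.105 0.332 2.1 -33.3 31.9 100; 0.285 -0.131 0.415 2.6 -41.6 39.9 100; 0.342 -0.157 0.498 3.1 -49.9 47.9 100; 0.400 -0.184 0.581 3.6 -58.2 55.9 100; 0.400 -0.184 0.581 3.6 -58.2 55.9 100
```

Emit:
carry_out(steps="0.057 -0.026 0.083 0.5 -8 8 100; 0.114 -0.052 0.166 1 -17 16 100; 0.171 -0.079 0.249 1.5 -25 24 100; 0.228 -0.105 0.332 2 -33 32 100; 0.285 -0.131 0.415 2.6 -42 40 100; 0.342 -0.157 0.498 3 -50 48 100; 0.4 -0.184 0.581 3.6 -58 56 100; 0.4 -0.184 0.581 3.6 -58 56 100")

```text
t: 5.3
position: [0.5262, -0.1991, 0.1151]
eef_rot: [-0.06, 0.925, -0.163, -0.338]
force: [0.1, -0.5, -0.2]
gripper_width: 1.0
```

```bash
python3 - <<'E'
from h import *
s,p,d,c,T,W=snap("wrist","d2")
cv2.imwrite("pics/d2z.png",cv2.resize(p[60:320,150:410],None,fx=2.2,fy=2.2,interpolation=cv2.INTER_CUBIC))
E
```

```text
t 5.3 pos [ 0.5262 -0.1991  0.1151] z [-0.606  0.221 -0.764] y [-0.342 -0.94  -0.001] w 1.0 F [ 0.15 -0.48 -0.22] q [-0.431  0.465  1.55  -0.054  1.825  1.493]
```

View pics/d2.png

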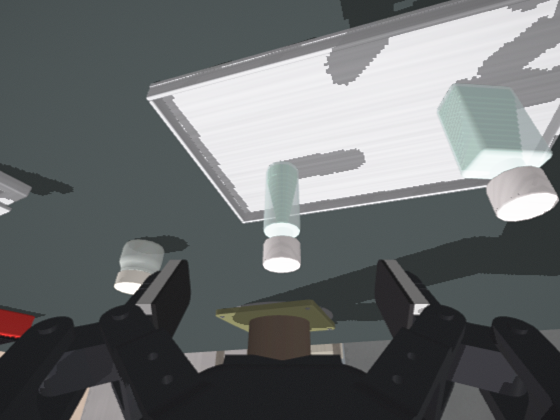

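View pics/d2z.png

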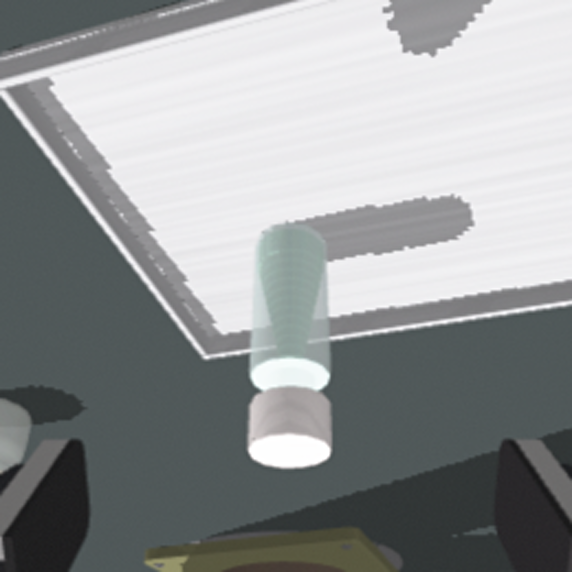

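```bash
python3 - <<'E'
from h import *
from scipy.optimize import least_squares
import med
z=np.load("pics/d2.npz");W=z["W"]
m=np.zeros(W.shape[:2],bool);m[100:280,170:560]=1
t=m&(abs(W[...,2]-.003)<.006)&(W[...,0]<.54)&(W[...,0]>.42)&(W[...,1]<-.13)&(W[...,1]>-.36);zt=np.median(W[t][:,2]);print("tray floor z",zt)
def circ(P,r):
    f=lambda c:np.hypot(P[:,0]-c[0],P[:,1]-c[1])-r
    s=least_squares(f,P[:,:2].mean(0)-np.array([.008,0]),loss="soft_l1",f_scale=.001);return s.x,np.std(f(s.x))
b=(.469,-.178);D=np.hypot(W[...,0]-b[0],W[...,1]-b[1])<.03;Z=W[...,2]-zt
cap=m&D&(Z>.071)&(Z<.085);body=m&D&(Z>.01)&(Z<.057)
print(circ(W[cap],.0135),circ(W[body],.014))
c=circ(W[body],.014)[0]
med.fitmed("d2",c,zt)
E
```

```text
tray floor z 0.004120447846265793
(array([ 0.46858022, -0.17755524]), np.float64(0.0004995923850870796)) (array([ 0.46856693, -0.17756736]), np.float64(0.000471525045991836))
n 1570 sat pct [ 7.  9. 12. 16. 17. 18.] lum [150.33333333 154.33333333 158.         173.33333333 214.20666667]
[ 6.77e-01 -2.40e+01  1.50e-02  1.70e+00]
[ 6.74e-01 -2.00e+01  1.50e-02  1.70e+00]
[ 6.73e-01 -3.20e+01  1.50e-02  1.70e+00]
[ 6.72e-01 -2.80e+01  1.50e-02  1.70e+00]
[ 6.7e-01 -4.0e+01  1.5e-02  1.7e+00]
[ 6.69e-01 -3.60e+01  1.50e-02  1.70e+00]
[ 6.63e-01 -1.60e+01  1.50e-02  1.70e+00]
[  0.66  -12.      0.015   1.7  ]
[(-60, np.float64(0.643)), (-56, np.float64(0.649)), (-52, np.float64(0.634)), (-48, np.float64(0.643)), (-44, np.float64(0.658)), (-40, np.float64(0.67)), (-36, np.float64(0.669)), (-32, np.float64(0.673)), (-28, np.float64(0.672)), (-24, np.float64(0.677)), (-20, np.float64(0.674)), (-16, np.float64(0.663)), (-12, np.float64(0.66)), (-8, np.float64(0.645)), (-4, np.float64(0.632)), (0, np.float64(0.609)), (4, np.float64(0.581)), (8, np.float64(0.549)), (12, np.float64(0.525)), (16, np.float64(0.512)), (20, np.float64(0.504)), (24, np.float64(0.492)), (28, np.float64(0.483)), (32, np.float64(0.471)), (36, np.float64(0.463)), (40, np.float64(0.47)), (44, np.float64(0.469)), (48, np.float64(0.458)), (52, np.float64(0.468)), (56, np.float64(0.461)), (60, np.float64(0.459))]
```

```bash
python3 - <<'E'
from h import *
s=bot.sense()
p,r=grasp((.4686,-.1776),.003,-20.5,.040,0);print(p)
rows(s,interp(s,p,r,5,100)+[(p,r,100),(p,r,50),(p,r,15)])
E
```

```text
[ 0.45716046 -0.17332293  0.02844516]
0.001 0.000 0.002 -0.1 -0.1 22.9 100; 0.002 0.000 0.003 -0.2 -0.2 45.9 100; 0.003 0.001 0.005 -0.3 -0.3 68.8 100; 0.004 0.001 0.006 -0.4 -0.4 91.7 100; 0.006 0.001 0.008 -0.5 -0.5 114.7 100; 0.006 0.001 0.008 -0.5 -0.5 114.7 100; 0.006 0.001 0.008 -0.5 -0.5 114.7 50; 0.006 0.001 0.008 -0.5 -0.5 114.7 15
```

Emit:
carry_out(steps="0.001 0 0.002 0 0 23 100; 0.002 0 0.003 0 0 46 100; 0.003 0 0.005 0 0 69 100; 0.004 0 0.006 0 0 92 100; 0.006 0 0.008 -0.5 -0.5 114.7 100; 0.006 0 0.008 -0.5 -0.5 114.7 60; 0.006 0 0.008 -0.5 -0.5 114.7 40; 0.006 0 0.008 -0.5 -0.5 114.7 10", newtons=45)

```text
t: 6.35
position: [0.4586, -0.1739, 0.0295]
eef_rot: [-0.061, 0.925, -0.167, -0.336]
force: [0.1, 0.2, -0.0]
gripper_width: 0.375
```

Emit:
carry_out(steps="0 0 0 0 0 0 10; 0 0 0 0 0 0 10; 0 0 0 0 0 0 10; 0 0 0 0 0 0 10; 0 0 0 0 0 0 10; 0 0 0 0 0 0 10; 0 0 0 0 0 0 10; 0 0 0 0 0 0 10")

```text
t: 7.35
position: [0.4587, -0.174, 0.0296]
eef_rot: [-0.061, 0.925, -0.167, -0.336]
force: [0.9, -0.1, 0.9]
gripper_width: 0.311
```

```bash
python3 - <<'E'
from h import *
s,p,d,c,T,W=snap("wrist","d3")
E
```

```text
t 7.35 pos [ 0.4587 -0.174   0.0296] z [-0.601  0.224 -0.767] y [-0.35  -0.937 -0.   ] w 0.311 F [ 0.86 -0.14  0.94] q [-0.442  0.438  1.756 -0.054  1.642  1.502]
```

View pics/d3.png

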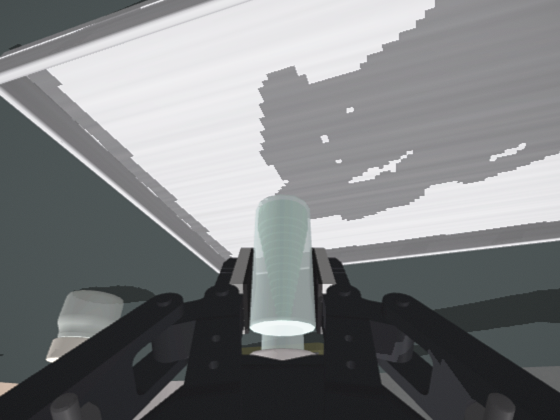

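```bash
cat > cradle.py <<'E'
from h import *
S=np.deg2rad(40)
def cradle(name,yaw=6.3,ctr=np.array([.55669,.2012])):
    a0=np.deg2rad(6.12);c,s_=np.cos(a0),np.sin(a0)
    sy,sz,y0=dict(flat=(-.7,1.2,0),round=(-.9,1.5,90))[name]
    ox,oz=-14.2,16+sz
    X=45+ox*np.sin(S)-oz*np.cos(S);Z=60+ox*np.cos(S)+oz*np.sin(S)
    g=np.array([X,y0+sy])/1000
    o=np.r_[ctr+np.array([[c,-s_],[s_,c]])@g,Z/1000]
    a=np.deg2rad(yaw);xr=np.array([np.cos(a),np.sin(a),0]);up=np.array([0,0,1.])
    T=np.eye(4);T[:3,0]=np.sin(S)*xr+np.cos(S)*up;T[:3,2]=-np.cos(S)*xr+np.sin(S)*up;T[:3,1]=np.cross(T[:3,2],T[:3,0]);T[:3,3]=o
    return T
def mat(p,r):
    T=np.eye(4);T[:3,3]=p;T[:3,:3]=r if isinstance(r,np.ndarray) else r.as_matrix();return T
def off(x,y,z,):
    T=np.eye(4);T[:3,3]=np.array([x,y,z])/1000;return T
def toolfor(name,x,z,Ttb,y=0):
    T=cradle(name)@off(x,y,z)@np.linalg.inv(Ttb);return T[:3,3],R.from_matrix(T[:3,:3])
E
python3 - <<'E'
from cradle import *
from scipy.optimize import least_squares
for n in("flat","round"): print(n,np.round(cradle(n),4).tolist())
z=np.load("pics/d3.npz");W=z["W"];s=bot.sense()
Tt=mat(s["position"],Rq(s["eef_rot"]))
# visible body region in the image rows 200..325, cols 255..310
m=np.zeros(W.shape[:2],bool);m[205:320,262:304]=1
P=W[m];P=P[~np.isnan(P[:,0])]
D=np.hypot(P[:,0]-.4687,P[:,1]+.1776)<.02;P=P[D];print(len(P),P.min(0),P.max(0))
def f(v):
    ax=np.array([v[2],v[3],1.]);ax/=np.linalg.norm(ax);d=P-np.array([v[0],v[1],.043]);return np.linalg.norm(np.cross(d,ax),axis=1)-.014
r=least_squares(f,[.4687,-.1776,0,0],loss="soft_l1",f_scale=.001);print("axis at z .043",r.x,np.std(f(r.x)))
# shoulder height: plane
print("cam",z["T"][:3,3])
E
```

```text
flat [[0.6389, -0.1097, -0.7614, 0.5793], [0.0705, 0.994, -0.0841, 0.2029], [0.766, 0.0, 0.6428, 0.0602], [0.0, 0.0, 0.0, 1.0]]
round [[0.6389, -0.1097, -0.7614, 0.5695], [0.0705, 0.994, -0.0841, 0.2922], [0.766, 0.0, 0.6428, 0.0604], [0.0, 0.0, 0.0, 1.0]]
4799 [ 0.47396283 -0.19063865  0.00828364] [ 0.48419743 -0.17142372  0.06354443]
axis at z .043 [ 0.4686917  -0.17763594  0.00068519  0.0022463 ] 0.0005312073326111553
cam [ 0.59672724 -0.22547877  0.09382553]
```

```bash
cat > plan1.py <<'E'
from cradle import *
from scipy.spatial.transform import Slerp
def plan(Tb0,Ttb,name,hx,hz,s,N=16,lift=3,zt=.185,out="pics/plan.npz",f=10):
    Tb1=cradle(name)@off(hx,0,hz)
    sl=Slerp([0,1],R.from_matrix(np.stack([Tb0[:3,:3],Tb1[:3,:3]])))
    T=[]
    for i in range(1,N+1):
        u=np.clip((i-lift)/(N-1-lift),0,1); uu=u
        p=Tb0[:3,3]+(Tb1[:3,3]-Tb0[:3,3])*uu
        zl=Tb0[2,3]+(zt-Tb0[2,3])*min(1,i/(lift+2))
        dn=max(0,(i-(N-3))/3); p[2]=zl*(1-dn)+Tb1[2,3]*dn
        ur=np.clip((i-lift)/(N-2-lift),0,1)
        Tb=mat(p,sl(ur).as_matrix());Tt=Tb@np.linalg.inv(Ttb);T.append((Tt[:3,3],R.from_matrix(Tt[:3,:3]),f))
    pp=np.array([s["position"]]+[t[0] for t in T]);print("steps mm",np.round(np.linalg.norm(np.diff(pp,axis=0),axis=1)*1000).astype(int))
    print("tcp",np.round(pp[[4,8,12,-1]],3).tolist())
    k=0
    st=dict(s)
    while k<N:
        rows(st,T[k:k+8]);print();q=T[k+7][1].as_quat();st["eef_rot"]=[q[3],q[0],q[1],q[2]];st["position"]=T[k+7][0];k+=8
E
python3 - <<'E'
from plan1 import *
s=bot.sense();Tt=mat(s["position"],Rq(s["eef_rot"]))
Tb0=mat([.4687,-.1776,.003],R.from_euler("z",-21,degrees=True));Ttb=np.linalg.inv(Tt)@Tb0;np.save("Ttb_round.npy",Ttb)
plan(Tb0,Ttb,"round",45,16,s)
E
```

```text
steps mm [36 36 36 53 53 40 40 40 40 40 39 39 39 49 48 27]
tcp [[0.466, -0.135, 0.174], [0.498, 0.021, 0.205], [0.531, 0.175, 0.198], [0.559, 0.291, 0.114]]
0.000 -0.000 0.000 -23.3 -0.0 -27.9 10; 0.000 -0.000 0.000 -46.7 -0.0 -55.9 10; 0.000 -0.000 0.000 -70.0 -0.0 -83.8 10; -0.012 0.078 -0.043 -97.8 -39.3 -106.8 10; -0.024 0.156 -0.086 -125.5 -78.5 -129.7 10; -0.036 0.234 -0.128 -129.5 -117.7 -124.7 10; -0.048 0.312 -0.171 -133.4 -156.9 -119.6 10; -0.060 0.390 -0.214 -137.0 -196.0 -114.6 10

-0.012 0.078 -0.043 3.6 -39.3 2.7 10; -0.024 0.156 -0.086 7.3 -78.5 5.4 10; -0.036 0.234 -0.128 11.3 -117.7 8.2 10; -0.048 0.312 -0.171 15.4 -156.8 11.0 10; -0.060 0.390 -0.214 19.8 -195.9 13.8 10; -0.072 0.468 -0.257 32.3 -233.7 42.0 10; -0.072 0.468 -0.257 44.6 -272.6 68.1 10; -0.072 0.468 -0.257 52.5 -271.3 93.5 10
```

Emit:
carry_out(steps="0 0 0 -23 0 -28 10; 0 0 0 -47 0 -56 10; 0 0 0 -70 0 -84 10; -0.012 0.078 -0.043 -98 -39 -107 10; -0.024 0.156 -0.086 -125 -78 -130 10; -0.036 0.234 -0.128 -129 -118 -125 10; -0.048 0.312 -0.171 -133 -157 -120 10; -0.06 0.39 -0.214 -137 -196 -115 10")

```text
t: 8.4
position: [0.4975, 0.022, 0.2053]
eef_rot: [-0.035, 0.986, -0.066, -0.146]
force: [-0.2, -0.9, -0.4]
gripper_width: 0.318
```

```bash
python3 - <<'E'
from plan1 import *
s=bot.sense();rd(s);Ttb=np.load("Ttb_round.npy");Tb=mat(s["position"],Rq(s["eef_rot"]))@Ttb;print(np.round(Tb,3))
plan(Tb,Ttb,"round",45,16,s,N=8,lift=0,zt=.185)
E
```

```text
t 8.4 pos [0.4975 0.022  0.2053] z [-0.283  0.088 -0.955] y [-0.14  -0.989 -0.05 ] w 0.318 F [-0.18 -0.89 -0.39] q [-0.097 -0.012  1.858  0.06   1.591  1.599]
[[ 0.908  0.148 -0.391  0.518]
 [-0.157  0.988  0.009  0.02 ]
 [ 0.387  0.053  0.92   0.185]
 [ 0.     0.     0.     1.   ]]
steps mm [39 39 39 39 39 49 48 27]Traceback (most recent call last):
  File "<stdin>", line 3, in <module>
  File "plan1.py", line 15, in plan
    print("tcp",np.round(pp[[4,8,12,-1]],3).tolist())
                         ~~^^^^^^^^^^^^^
IndexError: index 12 is out of bounds for axis 0 with size 9
```

On track; the second half as planned.

Emit:
carry_out(steps="-0.012 0.078 -0.043 3.6 -39 2.7 10; -0.024 0.156 -0.086 7 -78 5 10; -0.036 0.234 -0.128 11 -118 8 10; -0.048 0.312 -0.171 15 -157 11 10; -0.06 0.39 -0.214 20 -196 14 10; -0.072 0.468 -0.257 32 -234 42 10; -0.072 0.468 -0.257 45 -273 68 10; -0.072 0.468 -0.257 52.5 -271 93.5 10")

```text
t: 9.4
position: [0.558, 0.2941, 0.1126]
eef_rot: [-0.002, 0.994, 0.06, 0.089]
force: [-0.7, -0.2, -1.0]
gripper_width: 0.313
```

```bash
python3 - <<'E'
from cradle import *
s,p,d,c,T,W=snap("wrist","e1")
Ttb=np.load("Ttb_round.npy");Tb=mat(s["position"],Rq(s["eef_rot"]))@Ttb
print(np.round(np.linalg.inv(cradle("round"))@Tb,4))
snap("scene","e1s")
q=cv2.imread("pics/e1s.png");cv2.imwrite("pics/e1sz.png",cv2.resize(q[180:400,260:480],None,fx=2.7,fy=2.7,interpolation=cv2.INTER_CUBIC))
E
```

```text
t 9.4 pos [0.558  0.2941 0.1126] z [ 0.176  0.015 -0.984] y [ 0.121 -0.993  0.007] w 0.313 F [-0.65 -0.24 -0.95] q [ 0.426  0.093  1.9   -0.072  0.982  1.91 ]
[[ 1.     -0.0032 -0.0013  0.0434]
 [ 0.0032  1.     -0.0039  0.0035]
 [ 0.0013  0.0038  1.      0.0156]
 [ 0.      0.      0.      1.    ]]
t 9.45 pos [0.5552 0.2918 0.1076] z [ 0.169  0.011 -0.986] y [ 0.12  -0.993  0.01 ] w 0.313 F [-1.58 -1.16 -3.69] q [ 0.425  0.095  1.906 -0.072  0.982  1.91 ]
```

View pics/e1.png

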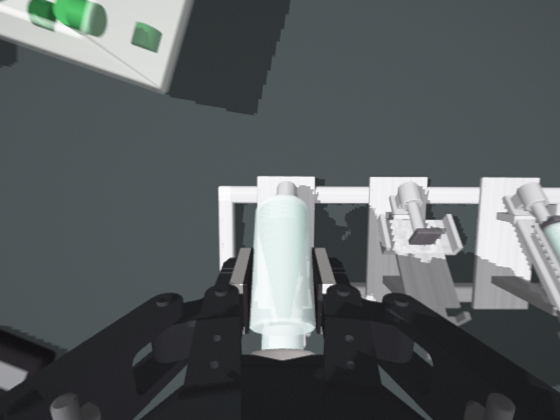

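View pics/e1sz.png

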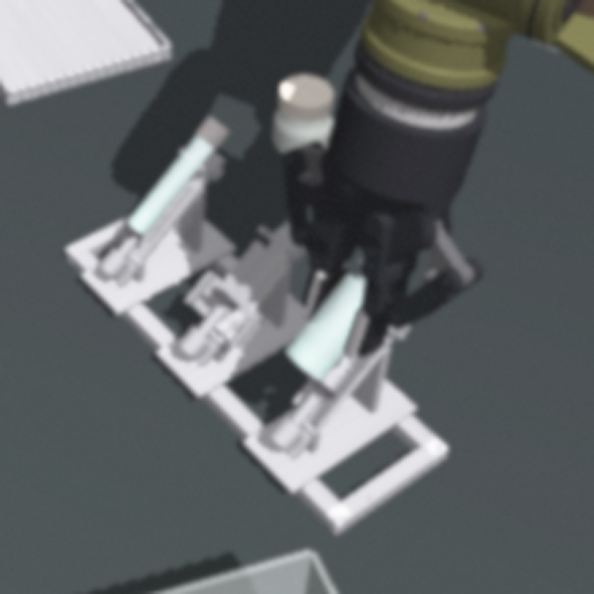

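```bash
cat > chk.py <<'E'
from cradle import *
def chk(tag,name,roi,dz=.0008):
    z=np.load(f"pics/{tag}.npz");W=z["W"].copy();W[...,2]-=dz
    m=np.zeros(W.shape[:2],bool);m[roi[0]:roi[1],roi[2]:roi[3]]=1
    k=(W-cradle(name)[:3,3])@cradle(name)[:3,:3]*1000
    x,y,zz=k[...,0],k[...,1],k[...,2]
    def pr(l,q,a): 
        if q.sum()>8: print(l,q.sum(),np.round(np.percentile(a[q],[3,25,50,75,97]),1))
    h=m&(abs(y)<7)&(x>-7)&(x<6)&(zz>-15)&(zz<20);pr("heel z",h,zz);pr("heel y",m&(abs(y)<14)&(x>-6)&(x<7)&(abs(zz-np.median(zz[h]))<2),y)
    b=m&(abs(y)<19)&(zz>22)&(zz<50)&(x<-4)&(x>-20);pr("bed x",b&(abs(y)<10),x);pr("bed y",b,y)
    f=m&(abs(y)<18)&(x>-5)&(x<5)&(zz>50)&(zz<80);pr("fork z",f,zz);pr("fork y",f,y);pr("fork x",f,x)
    c=m&(abs(abs(y)-23)<5)&(zz>-25)&(zz<25)&(x>-8)&(x<1);pr("cheek z",c,zz);pr("cheek x",c,x);pr("ck y-",c&(y<0),y);pr("ck y+",c&(y>0),y)
    t=m&(abs(W[...,2])<.006);pr("table z",t,W[...,2]*1000)
if __name__=="__main__":
    print("--e1 flat");chk("e1","flat",(170,330,330,470))
    print("--rack2 flat");chk("c_rack2","flat",(82,228,148,445))
    print("--rack2 round");chk("c_rack2","round",(82,228,148,445))
E
python3 chk.py; python3 - <<'E'
from cradle import *
s=bot.sense();rd(s);Tb=mat(s["position"],Rq(s["eef_rot"]))@np.load("Ttb_round.npy")
print(np.round(np.linalg.inv(cradle("round"))@Tb,4))
E
```

```text
--e1 flat
heel z 460 [-13.8  -7.4  -0.4   9.5  10. ]
heel y 50 [-2.8 -0.2  1.9  3.3  3.9]
bed x 1344 [-13.4 -12.1 -11.6 -11.2 -10.5]
bed y 2125 [-15.4  -8.9  -1.5   6.5  15.3]
fork z 75 [55.6 56.6 57.9 59.  59.7]
fork y 75 [-13.4 -12.3 -11.4 -10.9 -10.5]
fork x 75 [-4.9 -3.3 -1.5 -0.7  0.4]
cheek z 541 [-11.4  -4.9   1.9   8.6  13.5]
cheek x 541 [-7.7 -5.6 -4.1 -3.5 -2.6]
ck y- 299 [-25.  -23.8 -22.7 -22.2 -21.6]
ck y+ 242 [21.8 22.9 24.  24.6 25. ]
table z 6239 [-1.1 -0.3  0.2  0.6  1.6]
--rack2 flat
heel z 178 [ 8.4  9.1  9.6 10.  10.8]
heel y 208 [-7.1 -3.6  0.3  4.3  7.8]
bed x 383 [-14.3 -12.2 -12.  -11.7 -11.3]
bed y 533 [-15.   -6.9  -0.1   7.   15.1]
fork z 51 [55.7 58.5 59.1 59.9 60.5]
fork y 51 [-13.1 -11.9  10.5  11.9  13.2]
fork x 51 [-4.8 -3.3 -1.8 -1.  -0.3]
cheek z 103 [-11.2  -2.5   6.2  13.2  14.5]
cheek x 103 [-7.6 -5.5 -4.1 -3.8 -3.5]
ck y- 54 [-24.6 -23.9 -22.9 -22.  -21.7]
ck y+ 49 [22.2 22.6 23.6 24.5 24.9]
table z 23160 [-1.4 -0.5  0.   0.5  1.5]
--rack2 round
heel z 203 [-10.5   9.6  10.   10.4  11.2]
heel y 228 [-7.3 -3.9  0.1  4.   7.7]
bed x 396 [-18.5 -16.4 -14.3 -12.3 -10.5]
bed y 509 [-12.1  -4.5   3.1   7.5  11.1]
fork z 72 [61.7 63.5 65.  65.6 66.7]
fork y 72 [-13.6 -12.2  10.1  11.8  13.4]
fork x 72 [-5.  -3.5 -2.3 -1.4 -0.9]
table z 23160 [-1.4 -0.5  0.   0.5  1.5]
t 9.5 pos [0.5553 0.2911 0.1088] z [ 0.169  0.01  -0.986] y [ 0.119 -0.993  0.01 ] w 0.314 F [ 0.44 -0.36 -1.02] q [ 0.424  0.093  1.906 -0.072  0.984  1.91 ]
[[ 1.00e+00 -4.20e-03  6.90e-03  3.84e-02]
 [ 4.20e-03  1.00e+00 -4.00e-04  8.00e-04]
 [-6.90e-03  4.00e-04  1.00e+00  1.54e-02]
 [ 0.00e+00  0.00e+00  0.00e+00  1.00e+00]]
```

```bash
cat > go.py <<'E'
from cradle import *
import sys
def go(name,wps,f):
    """wps: list of 8 (x,y,z) in cradle mm for the bottle origin"""
    s=bot.sense();Ttb=np.load(f"Ttb_{name}.npy");T=[]
    for x,y,z in wps:
        p,r=toolfor(name,x,z,Ttb,y);T.append((p,r,f))
    rows(s,T)
def where(name):
    s=bot.sense();rd(s);Tb=mat(s["position"],Rq(s["eef_rot"]))@np.load(f"Ttb_{name}.npy");M=np.linalg.inv(cradle(name))@Tb
    Fc=cradle(name)[:3,:3].T@s["force"]
    print("bottle in cradle mm",np.round(M[:3,3]*1000,1),"rotvec",np.round(R.from_matrix(M[:3,:3]).as_rotvec(),3),"F cradle",np.round(Fc,1))
E
python3 -c "
from go import *
go('round',[(34,0,16),(29,0,16),(24,0,16),(20,0,16),(17.5,0,16)]+[(17.5,0,16)]*3,10)"
```

```text
0.002 0.007 0.003 -3.8 0.6 2.6 10; 0.002 0.007 0.003 -7.7 0.6 5.8 10; 0.002 0.007 0.003 -11.5 0.5 9.0 10; 0.002 0.007 0.003 -14.5 0.5 11.6 10; 0.002 0.007 0.003 -16.4 0.4 13.2 10; 0.002 0.007 0.003 -16.4 0.4 13.2 10; 0.002 0.007 0.003 -16.4 0.4 13.2 10; 0.002 0.007 0.003 -16.4 0.4 13.2 10
```

Emit:
carry_out(steps="0.002 0.007 0.003 -4 0.5 2.6 10; 0.002 0.007 0.003 -8 0.5 6 10; 0.002 0.007 0.003 -11.5 0.5 9 10; 0.002 0.007 0.003 -14.5 0.5 11.6 10; 0.002 0.007 0.003 -16.4 0.4 13.2 10; 0.002 0.007 0.003 -16.4 0.4 13.2 10; 0.002 0.007 0.003 -16.4 0.4 13.2 10; 0.002 0.007 0.003 -16.4 0.4 13.2 10")

```text
t: 10.5
position: [0.5417, 0.289, 0.0933]
eef_rot: [-0.002, 0.994, 0.058, 0.088]
force: [-1.3, 0.6, -1.1]
gripper_width: 0.312
```

```bash
python3 - <<'E'
from go import *
where("round")
s,p,d,c,T,W=snap("wrist","e2")
cv2.imwrite("pics/e2z.png",cv2.resize(p[150:350,190:390],None,fx=3,fy=3,interpolation=cv2.INTER_CUBIC))
where("round")
E
```

```text
t 10.5 pos [0.5417 0.289  0.0933] z [ 0.176  0.013 -0.984] y [ 0.116 -0.993  0.007] w 0.312 F [-1.28  0.64 -1.11] q [ 0.43   0.081  1.949 -0.075  0.947  1.923]
bottle in cradle mm [17.8  0.1 16. ] rotvec [ 0.    -0.     0.001] F cradle [-1.6  0.8  0.2]
t 10.5 pos [0.5417 0.289  0.0933] z [ 0.176  0.013 -0.984] y [ 0.116 -0.993  0.007] w 0.312 F [-1.28  0.64 -1.11] q [ 0.43   0.081  1.949 -0.075  0.947  1.923]
t 10.55 pos [0.5416 0.289  0.0931] z [ 0.175  0.013 -0.984] y [ 0.116 -0.993  0.007] w 0.314 F [-0.19  0.18 -1.22] q [ 0.43   0.081  1.949 -0.075  0.947  1.923]
bottle in cradle mm [17.7  0.1 16. ] rotvec [ 0. -0.  0.] F cradle [-1.   0.2 -0.7]
```

View pics/e2z.png

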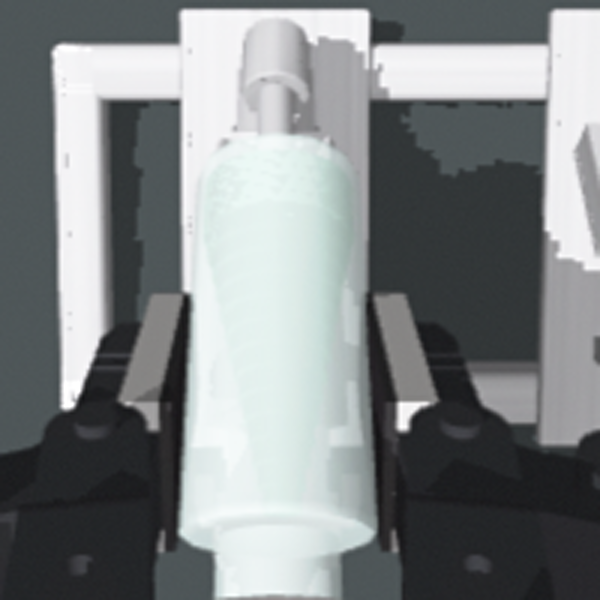

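```bash
python3 -c "
from go import *
go('round',[(17.5,0,13),(17.5,0,10),(17.5,0,7),(17.5,0,4),(17.5,0,1.5)]+[(17.5,0,-.3)]*3,10)"
```

```text
0.000 -0.000 0.000 1.8 0.1 2.4 10; 0.000 -0.000 0.000 3.7 0.1 4.7 10; 0.000 -0.000 0.000 5.6 0.1 7.0 10; 0.000 -0.000 0.000 7.5 0.1 9.3 10; 0.000 -0.000 0.000 9.1 0.1 11.2 10; 0.000 -0.000 0.000 10.3 0.1 12.6 10; 0.000 -0.000 0.000 10.3 0.1 12.6 10; 0.000 -0.000 0.000 10.3 0.1 12.6 10
```

Emit:
carry_out(steps="0 0 0 1.8 0 2.4 10; 0 0 0 3.7 0 4.7 10; 0 0 0 5.6 0 7 10; 0 0 0 7.5 0 9.3 10; 0 0 0 9.1 0 11.2 10; 0 0 0 10.3 0 12.6 10; 0 0 0 10.3 0 12.6 10; 0 0 0 10.3 0 12.6 10")

```text
t: 11.55
position: [0.5539, 0.2904, 0.0827]
eef_rot: [-0.002, 0.994, 0.058, 0.088]
force: [-2.1, 1.0, 2.5]
gripper_width: 0.316
```

```bash
python3 - <<'E'
from go import *
where("round")
s,p,d,c,T,W=snap("wrist","e3")
cv2.imwrite("pics/e3z.png",cv2.resize(p[150:350,190:390],None,fx=3,fy=3,interpolation=cv2.INTER_CUBIC))
where("round")
E
```

```text
t 11.55 pos [0.5539 0.2904 0.0827] z [ 0.176  0.013 -0.984] y [ 0.116 -0.993  0.007] w 0.316 F [-2.11  1.04  2.51] q [ 0.423  0.118  1.929 -0.075  0.93   1.917]
bottle in cradle mm [17.6  0.1 -0.2] rotvec [ 0. -0.  0.] F cradle [0.6 1.3 3.1]
t 11.55 pos [0.5539 0.2904 0.0827] z [ 0.176  0.013 -0.984] y [ 0.116 -0.993  0.007] w 0.316 F [-2.11  1.04  2.51] q [ 0.423  0.118  1.929 -0.075  0.93   1.917]
t 11.6 pos [0.5539 0.2904 0.0827] z [ 0.176  0.013 -0.984] y [ 0.116 -0.993  0.007] w 0.315 F [-2.98  0.75  2.14] q [ 0.424  0.118  1.929 -0.075  0.93   1.917]
bottle in cradle mm [17.6  0.1 -0.2] rotvec [ 0.    -0.     0.001] F cradle [-0.2  1.1  3.6]
```

View pics/e3z.png

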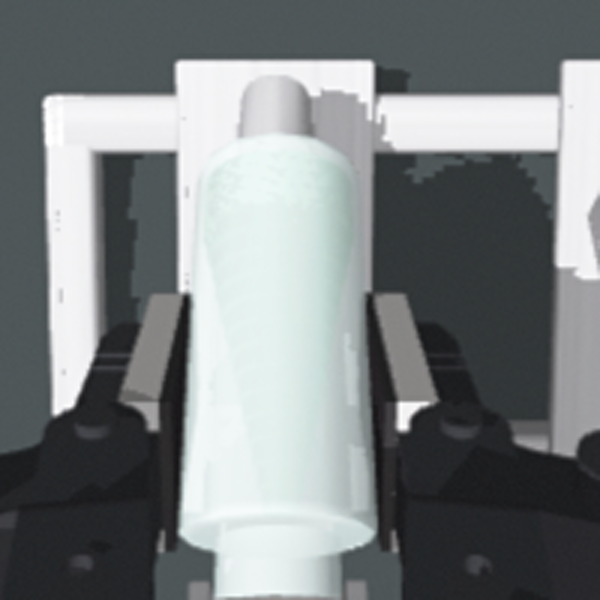

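```bash
python3 -c "
from go import *
go('round',[(14,0,-.3),(11,0,-.3),(8,0,-.3),(5,0,-.3),(2.5,0,-.3)]+[(.8,0,-.3)]*3,10)"
```

```text
0.000 -0.000 0.001 -2.7 0.1 2.4 10; 0.000 -0.000 0.001 -5.0 0.0 4.3 10; 0.000 -0.000 0.001 -7.3 0.0 6.2 10; 0.000 -0.000 0.001 -9.6 -0.0 8.2 10; 0.000 -0.000 0.001 -11.5 -0.0 9.8 10; 0.000 -0.000 0.001 -12.8 -0.1 10.8 10; 0.000 -0.000 0.001 -12.8 -0.1 10.8 10; 0.000 -0.000 0.001 -12.8 -0.1 10.8 10
```

Emit:
carry_out(steps="0 0 0 -2.7 0 2.4 10; 0 0 0 -5 0 4.3 10; 0 0 0 -7.3 0 6.2 10; 0 0 0 -9.6 0 8.2 10; 0 0 0 -11.5 0 9.8 10; 0 0 0 -12.8 0 10.8 10; 0 0 0 -12.8 0 10.8 10; 0 0 0 -12.8 0 10.8 10")

```text
t: 12.6
position: [0.5429, 0.289, 0.0695]
eef_rot: [-0.001, 0.994, 0.058, 0.088]
force: [-2.3, 0.0, 2.3]
gripper_width: 0.316
```

```bash
python3 - <<'E'
from go import *
where("round")
s,p,d,c,T,W=snap("wrist","e4")
cv2.imwrite("pics/e4z.png",cv2.resize(p[150:350,190:390],None,fx=3,fy=3,interpolation=cv2.INTER_CUBIC))
where("round")
E
```

```text
t 12.6 pos [0.5429 0.289  0.0695] z [ 0.175  0.013 -0.985] y [ 0.116 -0.993  0.007] w 0.316 F [-2.32  0.    2.31] q [ 0.429  0.114  1.958 -0.077  0.905  1.926]
bottle in cradle mm [ 0.4 -0.1 -0.2] rotvec [0.    0.001 0.001] F cradle [0.3 0.3 3.3]
t 12.6 pos [0.5429 0.289  0.0695] z [ 0.175  0.013 -0.985] y [ 0.116 -0.993  0.007] w 0.316 F [-2.32  0.    2.31] q [ 0.429  0.114  1.958 -0.077  0.905  1.926]
t 12.65 pos [0.543  0.289  0.0695] z [ 0.175  0.013 -0.985] y [ 0.116 -0.993  0.007] w 0.311 F [-2.1  -0.11  1.76] q [ 0.429  0.114  1.958 -0.077  0.905  1.926]
bottle in cradle mm [ 0.4 -0.1 -0.2] rotvec [0.    0.001 0.001] F cradle [-0.   0.1  2.7]
```

View pics/e4z.png

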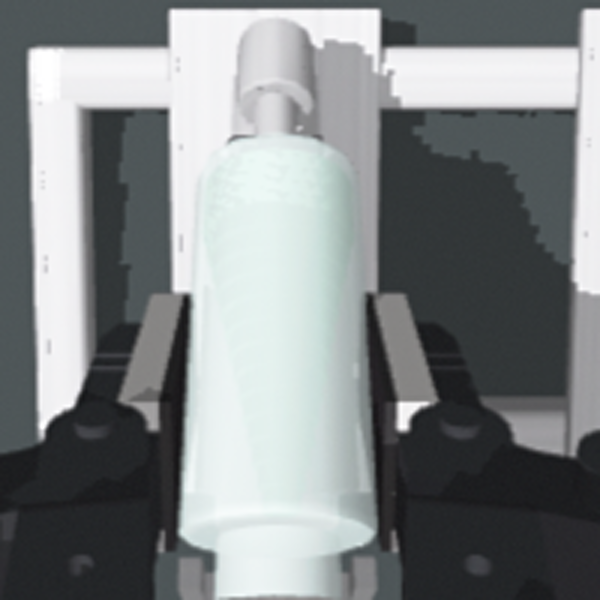

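```bash
python3 -c "
from go import *
go('round',[(0,0,-.3),(-.4,0,-.3),(-.8,0,-.3),(-1.2,0,-.3)]+[(-1.2,0,-.3)]*4,10)"
```

```text
0.000 0.001 0.000 -0.3 -0.1 0.3 10; 0.000 0.001 0.000 -0.6 -0.1 0.6 10; 0.000 0.001 0.000 -0.9 -0.1 0.8 10; 0.000 0.001 0.000 -1.2 -0.1 1.1 10; 0.000 0.001 0.000 -1.2 -0.1 1.1 10; 0.000 0.001 0.000 -1.2 -0.1 1.1 10; 0.000 0.001 0.000 -1.2 -0.1 1.1 10; 0.000 0.001 0.000 -1.2 -0.1 1.1 10
```

Emit:
carry_out(steps="0 0 0 -0.3 0 0.3 10; 0 0 0 -0.6 0 0.6 10; 0 0 0 -0.9 0 0.8 10; 0 0 0 -1.2 0 1.1 10; 0 0 0 -1.2 0 1.1 10; 0 0 0 -1.2 0 1.1 10; 0 0 0 -1.2 0 1.1 10; 0 0 0 -1.2 0 1.1 10")

```text
t: 13.65
position: [0.5427, 0.289, 0.0689]
eef_rot: [-0.002, 0.994, 0.058, 0.089]
force: [-0.7, -1.2, 4.7]
gripper_width: 0.313
```

```bash
python3 - <<'E'
from go import *
where("round")
E
```

```text
t 13.65 pos [0.5427 0.289  0.0689] z [ 0.176  0.014 -0.984] y [ 0.116 -0.993  0.007] w 0.313 F [-0.74 -1.17  4.67] q [ 0.429  0.113  1.96  -0.078  0.902  1.927]
bottle in cradle mm [-0.2 -0.  -0.4] rotvec [ 0.    -0.001  0.   ] F cradle [ 3.  -1.1  3.7]
```

Emit:
carry_out(steps="0 0 0 -1 0 1 36; 0 0 0 -1 0 1 42; 0 0 0 -1 0 1 48; 0 0 0 -1 0 1 55; 0 0 0 -0.5 0 0 60; 0 0 0 0 0 0 60; 0 0 0 0 0 0 60; 0 0 0 0 0 0 60")

```text
t: 14.65
position: [0.5426, 0.289, 0.0689]
eef_rot: [-0.002, 0.994, 0.058, 0.089]
force: [-0.2, -0.2, -0.6]
gripper_width: 0.601
```

```bash
python3 - <<'E'
from go import *
where("round")
s,p,d,c,T,W=snap("wrist","e5")
cv2.imwrite("pics/e5z.png",cv2.resize(p[150:350,190:390],None,fx=3,fy=3,interpolation=cv2.INTER_CUBIC))
E
```

```text
t 14.65 pos [0.5426 0.289  0.0689] z [ 0.176  0.014 -0.984] y [ 0.116 -0.993  0.007] w 0.601 F [-0.25 -0.16 -0.55] q [ 0.43   0.113  1.96  -0.078  0.902  1.927]
bottle in cradle mm [-0.2 -0.  -0.3] rotvec [ 0.    -0.001  0.   ] F cradle [-0.6 -0.1 -0.2]
t 14.65 pos [0.5426 0.289  0.0689] z [ 0.176  0.014 -0.984] y [ 0.116 -0.993  0.007] w 0.601 F [-0.25 -0.16 -0.55] q [ 0.43   0.113  1.96  -0.078  0.902  1.927]
```

View pics/e5z.png

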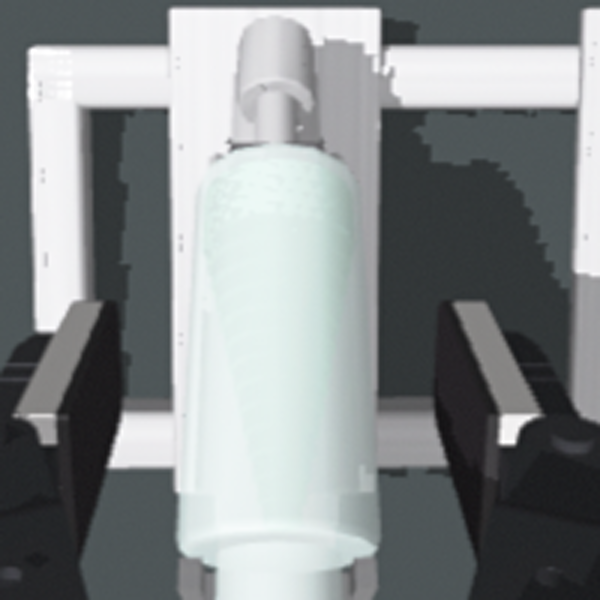

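Emit:
carry_out(steps="0 0 0 0 0 -12 62; 0 0 0 0 0 -28 70; 0 0 0 0 0 -46 80; 0 0 0 0 0 -64 100; 0 0 0 0 0 -82 100; 0 0 0 0 0 -100 100; 0 0 0 0 0 -118 100; 0 0 0 0 0 -130 100")

```text
t: 15.7
position: [0.5198, 0.2874, 0.1985]
eef_rot: [-0.002, 0.994, 0.058, 0.089]
force: [0.1, 0.2, -1.0]
gripper_width: 1.002
```

```bash
python3 - <<'E'
from go import *
s,p,d,c,T,W=snap("wrist","f1")
E
```

```text
t 15.7 pos [0.5198 0.2874 0.1985] z [ 0.177  0.014 -0.984] y [ 0.116 -0.993  0.007] w 1.002 F [ 0.08  0.25 -0.97] q [ 0.444 -0.072  1.913 -0.07   1.134  1.922]
```

View pics/f1.png

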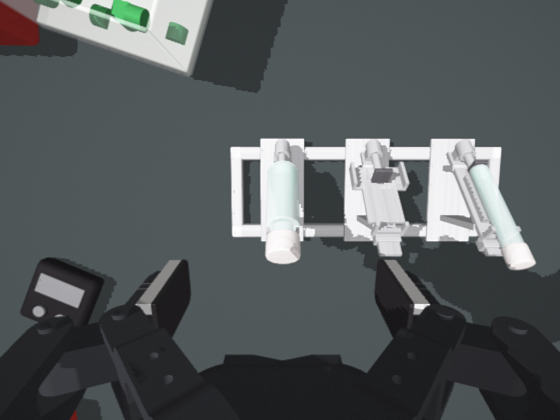

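```bash
cat > seat.py <<'E'
from cradle import *
from scipy.optimize import least_squares
def cloudc(tag,name,dz=.0008,roi=None):
    z=np.load(f"pics/{tag}.npz");W=z["W"].copy();W[...,2]-=dz
    k=(W-cradle(name)[:3,3])@cradle(name)[:3,:3]*1000
    return k
if __name__=="__main__":
    k=cloudc("f1","round");m=np.zeros(k.shape[:2],bool);m[130:268,250:310]=1
    x,y,z=[k[...,i] for i in range(3)]
    P=k[m&(abs(y)<14)&(x>3)&(x<20)&(z>8)&(z<52)]
    f=lambda v:np.hypot(P[:,0]-v[0]-v[2]*P[:,2]/50,P[:,1]-v[1]-v[3]*P[:,2]/50)-14
    r=least_squares(f,[0,0,0,0],loss="soft_l1");print("round axis x,y at z=0, drift/50mm",np.round(r.x,2),np.std(f(r.x)),len(P))
    C=m&(x>-15)&(abs(y)<16)&(x<20)
    for lo in range(-6,96,3):
        q=C&(z>=lo)&(z<lo+3)&(abs(y)<12)
        if q.sum()>4: print(lo,round(float(np.percentile(x[q],92)),1),end=" | ")
    print()
    import chk; chk.chk("f1","flat",(130,265,335,420))
E
python3 seat.py
```

```text
round axis x,y at z=0, drift/50mm [-0.22 -0.38 -0.09 -0.04] 0.4632266385209483 1299
0 13.4 | 3 14.0 | 6 14.0 | 9 13.9 | 12 14.1 | 15 13.8 | 18 13.8 | 21 14.0 | 24 14.2 | 27 14.0 | 30 13.8 | 33 14.0 | 36 13.9 | 39 13.9 | 42 14.1 | 45 13.8 | 48 14.0 | 51 14.1 | 54 13.9 | 57 13.8 | 60 13.1 | 63 8.7 | 66 9.0 | 69 13.0 | 72 13.6 | 75 13.5 | 78 13.5 | 81 13.2 | 84 13.4 | 87 11.8 | 
heel z 233 [-13.7  -6.6   9.1   9.7  10.3]
heel y 165 [-7.3 -4.   0.1  4.5  7.7]
bed x 631 [-17.4 -12.2 -11.8 -11.4 -10.6]
bed y 1023 [-15.3  -8.1  -0.2   8.3  15.4]
fork z 69 [55.9 57.4 58.4 59.6 60.1]
fork y 69 [-13.6 -11.8 -10.6  11.8  13.3]
fork x 69 [-4.4 -2.9 -1.3 -0.6  0.2]
cheek z 230 [-11.3  -4.5   2.2   9.   13.9]
cheek x 230 [-7.6 -5.1 -4.2 -3.6 -2.9]
ck y- 124 [-25.3 -24.  -22.9 -22.2 -21.8]
ck y+ 106 [21.8 22.7 23.8 24.6 25. ]
table z 4427 [-1.3 -0.4  0.1  0.6  1.6]
```

```bash
cat > p2.py <<'E'
from h import *
from scipy.spatial.transform import Slerp
s=bot.sense()
p1,r1=grasp((.4959,-.3207),.003,-23.9,.044,.115);p0=np.array(s["position"]);print(p1)
sl=Slerp([0,1],R.concatenate([Rq(s["eef_rot"]),r1]))
import sys
N=int(sys.argv[1]);i0=int(sys.argv[2])
T=[]
for i in range(1,N+1):
    u=i/N;p=p0+(p1-p0)*u
    dn=np.clip((i-(N-6))/6,0,1);p[2]=max(p0[2],.2)*(1-dn)+p1[2]*dn if N>6 else p[2]
    T.append((p,sl(min(1,i/(N-1))),100))
T=T+[T[-1]]
rows(s,T[:8])
E
python3 p2.py 15 0
```

```text
[ 0.55231643 -0.34570032  0.12054027]
0.010 -0.061 0.038 -2.8 42.2 -0.3 100; 0.021 -0.123 0.076 -5.6 84.4 -0.5 100; 0.031 -0.184 0.114 -8.4 126.6 -0.8 100; 0.042 -0.245 0.152 -11.1 168.8 -1.0 100; 0.052 -0.307 0.190 -13.9 210.9 -1.3 100; 0.063 -0.368 0.228 -16.7 253.1 -1.5 100; 0.073 -0.430 0.265 -19.5 295.3 -1.8 100; 0.084 -0.491 0.303 -22.3 337.5 -2.1 100
```

Emit:
carry_out(steps="0.01 -0.061 0.038 -3 42 0 100; 0.021 -0.123 0.076 -6 84 -0.5 100; 0.031 -0.184 0.114 -8 127 -1 100; 0.042 -0.245 0.152 -11 169 -1 100; 0.052 -0.307 0.19 -14 211 -1 100; 0.063 -0.368 0.228 -17 253 -1.5 100; 0.073 -0.43 0.265 -20 295 -2 100; 0.084 -0.491 0.303 -22 338 -2 100")

```text
t: 16.75
position: [0.5376, -0.0519, 0.1998]
eef_rot: [-0.043, 0.982, -0.089, -0.158]
force: [-0.5, -0.3, -0.0]
gripper_width: 0.999
```

```bash
python3 p2.py 7 0; python3 -c "
from h import *
rd(bot.sense())"
```

```text
[ 0.55231643 -0.34570032  0.12054027]
0.010 -0.061 0.038 8.7 40.7 -5.5 100; 0.021 -0.122 0.076 21.6 82.2 1.6 100; 0.031 -0.183 0.113 34.6 123.7 8.8 100; 0.041 -0.244 0.151 47.5 165.2 15.9 100; 0.052 -0.305 0.189 60.5 206.7 23.1 100; 0.062 -0.366 0.227 73.4 248.2 30.3 100; 0.062 -0.366 0.227 86.4 289.7 37.4 100; 0.062 -0.366 0.227 86.4 289.7 37.4 100
t 16.75 pos [ 0.5376 -0.0519  0.1998] z [-0.303  0.113 -0.946] y [-0.189 -0.98  -0.057] w 0.999 F [-0.48 -0.28 -0.03] q [-0.219  0.105  1.749  0.045  1.613  1.528]
```

Emit:
carry_out(steps="0.01 -0.061 0.038 9 41 -5.5 100; 0.021 -0.122 0.076 22 82 1.6 100; 0.031 -0.183 0.113 35 124 9 100; 0.041 -0.244 0.151 47.5 165 16 100; 0.052 -0.305 0.189 60.5 207 23 100; 0.062 -0.366 0.227 73.4 248 30 100; 0.062 -0.366 0.227 86.4 289.7 37.4 100; 0.062 -0.366 0.227 86.4 289.7 37.4 100")

```text
t: 17.75
position: [0.551, -0.3479, 0.1176]
eef_rot: [-0.072, 0.918, -0.196, -0.336]
force: [-0.7, 0.0, -0.5]
gripper_width: 0.998
```

```bash
cat > flatfit.py <<'E'
from h import *
from scipy.optimize import least_squares
def flatfit(W,m=None):
    t=(abs(W[...,2]-.003)<.006)&(W[...,0]<.55)&(W[...,0]>.43)&(W[...,1]<-.2)&(W[...,1]>-.36)
    zt=np.median(W[t][:,2]);Z=W[...,2]-zt
    D=(np.hypot(W[...,0]-.4959,W[...,1]+.3207)<.04)&(m if m is not None else True)
    P=W[D&(Z>.01)&(Z<.056)]
    def f(v):
        c,s_=np.cos(v[2]),np.sin(v[2]);d=P[:,:2]-v[:2];x=d@[c,s_];y=d@[-s_,c];qx=abs(x)-.012;qy=abs(y)-.020
        return np.where((qx>0)&(qy>0),np.hypot(qx,qy),np.maximum(qx,qy))
    r=least_squares(f,[.4959,-.3207,np.deg2rad(-24)],loss="soft_l1",f_scale=.001);print("flat",r.x[:2],np.rad2deg(r.x[2]),len(P),"res",np.std(f(r.x)),"tray z",zt)
    return r.x
if __name__=="__main__":
    s,p,d,c,T,W=snap("wrist","g1");flatfit(W)
E
python3 flatfit.py
```

```text
t 17.75 pos [ 0.551  -0.3479  0.1176] z [-0.589  0.264 -0.764] y [-0.408 -0.913  0.   ] w 0.998 F [-0.69  0.03 -0.51] q [-0.597  0.637  1.3   -0.12   1.897  1.397]
flat [ 0.49589341 -0.32079957] -24.066185794257578 2450 res 0.0005562933752804947 tray z 0.0041853959756543435
```

View pics/g1.png

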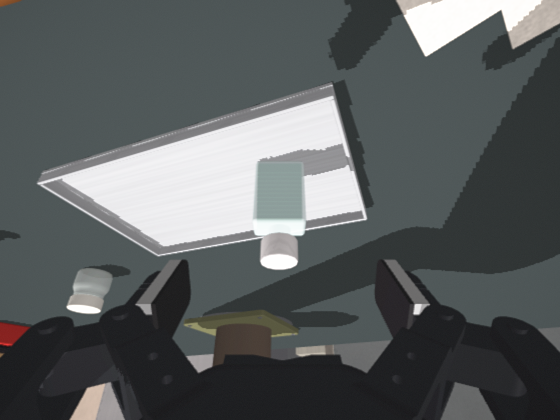

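```bash
python3 - <<'E'
from h import *
s=bot.sense();rd(s)
p,r=grasp((.4959,-.3208),.003,-24.07,.044,0);print(p)
rows(s,interp(s,p,r,5,100)+[(p,r,100),(p,r,50),(p,r,15)])
E
```

```text
t 17.8 pos [ 0.5516 -0.3464  0.1188] z [-0.589  0.263 -0.764] y [-0.407 -0.913 -0.   ] w 1.001 F [0.13 0.16 0.13] q [-0.595  0.635  1.301 -0.119  1.897  1.397]
[ 0.48474898 -0.31581891  0.03244516]
0.000 0.001 0.000 -0.1 -0.1 22.7 100; 0.000 0.001 0.000 -0.2 -0.3 45.4 100; 0.000 0.002 0.001 -0.3 -0.4 68.0 100; 0.000 0.002 0.001 -0.4 -0.6 90.7 100; 0.000 0.003 0.001 -0.5 -0.7 113.4 100; 0.000 0.003 0.001 -0.5 -0.7 113.4 100; 0.000 0.003 0.001 -0.5 -0.7 113.4 50; 0.000 0.003 0.001 -0.5 -0.7 113.4 15
```

Emit:
carry_out(steps="0 0 0 0 0 23 100; 0 0 0 0 0 46 100; 0 0 0 0 0 68 100; 0 0 0 0 -0.5 91 100; 0 0.003 0 -0.5 -0.7 113.4 100; 0 0.003 0 -0.5 -0.7 113.4 60; 0 0.003 0 -0.5 -0.7 113.4 50; 0 0.003 0 -0.5 -0.7 113.4 20", newtons=55)

```text
t: 18.8
position: [0.4861, -0.3164, 0.034]
eef_rot: [-0.071, 0.92, -0.196, -0.333]
force: [0.3, 0.3, -0.9]
gripper_width: 0.46
```

Emit:
carry_out(steps="0 0 0 0 0 0 15; 0 0 0 0 0 0 15; 0 0 0 0 0 0 15; 0 0 0 0 0 0 15; 0 0 0 0 0 0 15; 0 0 0 0 0 0 15; 0 0 0 0 0 0 15; 0 0 0 0 0 0 15")

```text
t: 19.8
position: [0.4861, -0.3164, 0.034]
eef_rot: [-0.071, 0.92, -0.196, -0.333]
force: [0.7, -1.3, -0.4]
gripper_width: 0.459
```

```bash
python3 - <<'E'
from flatfit import *
s,p,d,c,T,W=snap("wrist","g2")
m=np.zeros(W.shape[:2],bool);m[180:330,245:320]=1
flatfit(W,m)
# tilt of front face
D=m&(np.hypot(W[...,0]-.4959,W[...,1]+.3208)<.03)&(W[...,2]>.012)&(W[...,2]<.055)
P=W[D];a=np.deg2rad(-24);x=(P[:,:2]-[.4959,-.3208])@[np.cos(a),np.sin(a)];y=(P[:,:2]-[.4959,-.3208])@[-np.sin(a),np.cos(a)]
q=abs(x-.012)<.003;print(q.sum(),"x=a+b*z+c*y",np.linalg.lstsq(np.c_[np.ones(q.sum()),P[q,2],y[q]],x[q],rcond=None)[0],"y range",np.percentile(y[q],[1,99]))
E
```

```text
t 19.8 pos [ 0.4861 -0.3164  0.034 ] z [-0.585  0.26  -0.768] y [-0.407 -0.914  0.   ] w 0.459 F [ 0.67 -1.3  -0.41] q [-0.611  0.587  1.529 -0.124  1.71   1.405]
flat [ 0.49738851 -0.31783368] -24.02389553832312 7175 res 0.0005688184837498666 tray z 0.004130255376904764
6498 x=a+b*z+c*y [0.01214016 0.00032905 0.00116549] y range [-0.01621971  0.01686577]
```

View pics/g2.png

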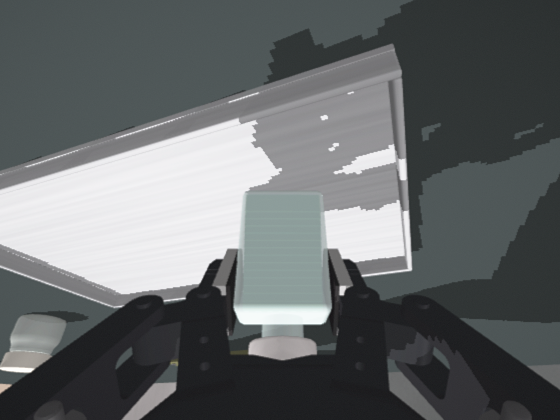

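```bash
cat > plan2.py <<'E'
from cradle import *
from scipy.spatial.transform import Slerp
def plan2(Tb0,Ttb,name,s,N,lift,zt,f=15):
    Tb1=cradle(name)@off(45,0,16)
    sl=Slerp([0,1],R.from_matrix(np.stack([Tb0[:3,:3],Tb1[:3,:3]])));T=[]
    for i in range(1,N+1):
        u=np.clip((i-lift)/(N-1-lift),0,1)
        p=Tb0[:3,3]+(Tb1[:3,3]-Tb0[:3,3])*u
        p[2]=Tb0[2,3]+(zt-Tb0[2,3])*min(1,i/(lift+2))
        ur=np.clip((i-lift)/(N-2-lift),0,1)
        Tt=mat(p,sl(ur).as_matrix())@np.linalg.inv(Ttb);T.append((Tt[:3,3],R.from_matrix(Tt[:3,:3]),f))
    pp=np.array([s["position"]]+[t[0] for t in T]);print("steps mm",np.round(np.linalg.norm(np.diff(pp,axis=0),axis=1)*1000).astype(int),np.round(pp[-1],3))
    rows(s,T[:8])
E
python3 - <<'E'
from plan2 import *
s=bot.sense();Tt=mat(s["position"],Rq(s["eef_rot"]))
Tb0=mat([.4959,-.3208,.003],R.from_euler("z",-24.05,degrees=True));Ttb=np.linalg.inv(Tt)@Tb0;np.save("Ttb_flat.npy",Ttb)
plan2(Tb0,Ttb,"flat",s,17,3,.185)
E
```

```text
steps mm [36 36 36 54 54 40 40 40 40 40 40 40 40 40 40 41  0] [0.565 0.201 0.197]
-0.000 -0.000 0.000 -23.3 0.0 -28.0 15; -0.000 -0.000 0.000 -46.6 0.0 -55.9 15; -0.000 -0.000 0.000 -69.9 0.0 -83.9 15; -0.012 0.071 -0.044 -101.6 -39.0 -103.8 15; -0.023 0.142 -0.088 -133.1 -77.9 -123.6 15; -0.035 0.213 -0.132 -141.0 -116.7 -115.5 15; -0.047 0.284 -0.176 -148.7 -155.5 -107.3 15; -0.058 0.355 -0.220 -156.3 -194.3 -99.1 15
```

Emit:
carry_out(steps="0 0 0 -23 0 -28 15; 0 0 0 -47 0 -56 15; 0 0 0 -70 0 -84 15; -0.012 0.071 -0.044 -102 -39 -104 15; -0.023 0.142 -0.088 -133 -78 -124 15; -0.035 0.213 -0.132 -141 -117 -115 15; -0.047 0.284 -0.176 -149 -155 -107 15; -0.058 0.355 -0.22 -156 -194 -99 15")

```text
t: 20.85
position: [0.5133, -0.1148, 0.2099]
eef_rot: [-0.045, 0.982, -0.093, -0.161]
force: [-0.9, -0.1, -1.6]
gripper_width: 0.462
```

```bash
python3 - <<'E'
from plan2 import *
s=bot.sense();rd(s);Ttb=np.load("Ttb_flat.npy");Tb=mat(s["position"],Rq(s["eef_rot"]))@Ttb;print(np.round(Tb[:3,3],3))
plan2(Tb,Ttb,"flat",s,9,0,.185)
E
```

```text
t 20.85 pos [ 0.5133 -0.1148  0.2099] z [-0.307  0.117 -0.944] y [-0.197 -0.979 -0.058] w 0.462 F [-0.91 -0.12 -1.63] q [-0.328  0.075  1.766  0.012  1.636  1.43 ]
[ 0.534 -0.118  0.185]
steps mm [40 40 40 40 40 40 40 41  0] [0.565 0.201 0.197]
-0.012 0.071 -0.044 -0.7 -39.9 4.3 15; -0.023 0.141 -0.088 -1.3 -79.7 8.7 15; -0.035 0.212 -0.131 -1.6 -119.5 13.1 15; -0.047 0.283 -0.175 -1.7 -159.2 17.6 15; -0.059 0.353 -0.219 -1.6 -198.9 22.2 15; -0.070 0.424 -0.263 -1.3 -238.5 26.7 15; -0.082 0.495 -0.307 -0.7 -278.1 31.2 15; -0.082 0.495 -0.307 -0.3 -319.1 33.5 15
```

Emit:
carry_out(steps="-0.012 0.071 -0.044 -1 -40 4 15; -0.023 0.141 -0.088 -1 -80 9 15; -0.035 0.212 -0.131 -1.6 -120 13 15; -0.047 0.283 -0.175 -1.7 -159 18 15; -0.059 0.353 -0.219 -1.6 -199 22 15; -0.07 0.424 -0.263 -1.3 -238 27 15; -0.082 0.495 -0.307 -0.7 -278 31 15; -0.082 0.495 -0.307 -0.3 -319 33.5 15")

```text
t: 21.85
position: [0.5639, 0.2025, 0.1959]
eef_rot: [-0.004, 0.995, 0.056, 0.088]
force: [0.2, 0.4, -0.4]
gripper_width: 0.46
```

```bash
python3 - <<'E'
from go import *
where("flat")
go("flat",[(75,0,-20),(60,0,0),(48,0,14),(38,0,16),(29,0,16),(22,0,16),(16,0,16),(16,0,16)],15)
E
```

```text
t 21.85 pos [0.5639 0.2025 0.1959] z [ 0.175  0.018 -0.984] y [ 0.111 -0.994  0.001] w 0.46 F [ 0.19  0.4  -0.43] q [ 0.268 -0.064  1.91  -0.032  1.121  1.739]
bottle in cradle mm [104.8   1.3  68.1] rotvec [0.001 0.001 0.001] F cradle [-0.2  0.4 -0.5]
0.000 0.001 0.001 33.6 1.2 86.7 15; 0.000 0.001 0.001 9.3 1.2 81.0 15; 0.000 0.001 0.001 -8.9 1.1 78.0 15; 0.000 0.001 0.001 -17.9 1.1 82.8 15; 0.000 0.001 0.001 -24.8 1.1 88.6 15; 0.000 0.001 0.001 -30.2 1.1 93.1 15; 0.000 0.001 0.001 -34.8 1.1 96.9 15; 0.000 0.001 0.001 -34.8 1.1 96.9 15
```

```bash
python3 - <<'E'
from go import *
go("flat",[(88,0,53),(70,0,38),(55,0,25),(42,0,17),(32,0,16),(22,0,16),(15.5,0,16),(15.5,0,16)],15)
E
```

```text
0.000 0.001 0.001 -3.2 1.2 22.4 15; 0.000 0.001 0.001 -7.4 1.2 45.4 15; 0.000 0.001 0.001 -10.6 1.2 65.0 15; 0.000 0.001 0.001 -15.5 1.1 79.5 15; 0.000 0.001 0.001 -22.5 1.1 86.7 15; 0.000 0.001 0.001 -30.2 1.1 93.1 15; 0.000 0.001 0.001 -35.1 1.1 97.3 15; 0.000 0.001 0.001 -35.1 1.1 97.3 15
```

Emit:
carry_out(steps="0 0.001 0.001 -3 1.2 22 15; 0 0.001 0.001 -7.4 1.2 45 15; 0 0.001 0.001 -10.6 1.2 65 15; 0 0.001 0.001 -15.5 1.1 79.5 15; 0 0.001 0.001 -22.5 1.1 87 15; 0 0.001 0.001 -30 1.1 93 15; 0 0.001 0.001 -35 1.1 97 15; 0 0.001 0.001 -35 1.1 97.2 15")

```text
t: 22.85
position: [0.5464, 0.1994, 0.0941]
eef_rot: [-0.004, 0.995, 0.055, 0.089]
force: [0.1, 0.9, -0.9]
gripper_width: 0.46
```

```bash
python3 - <<'E'
from go import *
s,p,d,c,T,W=snap("wrist","h1")
cv2.imwrite("pics/h1z.png",cv2.resize(p[150:350,190:390],None,fx=3,fy=3,interpolation=cv2.INTER_CUBIC))
where("flat")
go("flat",[(15.5,0,13),(15.5,0,10),(15.5,0,6.5),(15.5,0,3),(15.5,0,-.5),(15.5,0,-4),(15.5,0,-6.5),(15.5,0,-6.5)],15)
E
```

```text
t 22.85 pos [0.5464 0.1994 0.0941] z [ 0.176  0.018 -0.984] y [ 0.11  -0.994  0.001] w 0.46 F [ 0.1   0.9  -0.92] q [ 0.271  0.003  2.028 -0.036  0.936  1.751]
t 22.9 pos [0.5469 0.1994 0.0945] z [ 0.176  0.019 -0.984] y [ 0.11  -0.994  0.001] w 0.462 F [ 0.25 -0.51 -1.7 ] q [ 0.271  0.003  2.027 -0.036  0.936  1.751]
bottle in cradle mm [16.   0.  16.1] rotvec [ 0.    -0.001  0.   ] F cradle [-1.2 -0.5 -1.2]
0.000 -0.001 0.000 1.6 0.0 2.7 15; 0.000 -0.001 0.000 3.5 0.0 5.0 15; 0.000 -0.001 0.000 5.8 0.0 7.7 15; 0.000 -0.001 0.000 8.0 0.0 10.4 15; 0.000 -0.001 0.000 10.3 0.0 13.1 15; 0.000 -0.001 0.000 12.5 0.0 15.8 15; 0.000 -0.001 0.000 14.1 0.0 17.7 15; 0.000 -0.001 0.000 14.1 0.0 17.7 15
```

View pics/h1z.png

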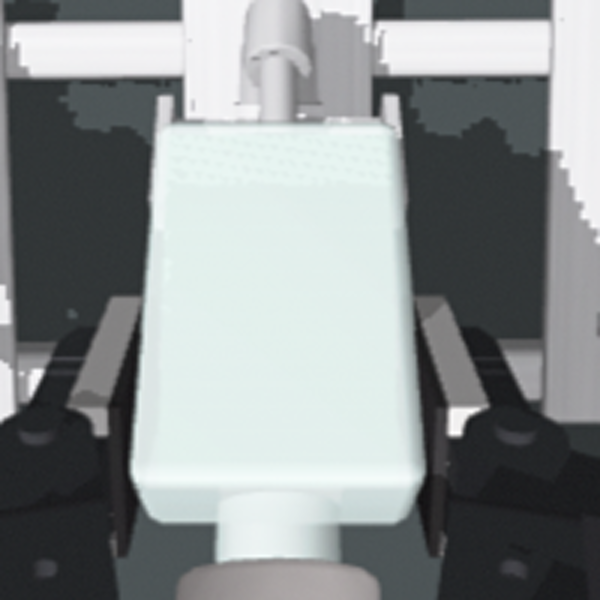

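Emit:
carry_out(steps="0 -0.001 0 1.6 0 2.7 15; 0 -0.001 0 3.5 0 5 15; 0 -0.001 0 5.8 0 7.7 15; 0 -0.001 0 8 0 10.4 15; 0 -0.001 0 10.3 0 13 15; 0 -0.001 0 12.5 0 15.8 15; 0 -0.001 0 14.1 0 17.7 15; 0 -0.001 0 14.1 0 17.7 15")

```text
t: 23.9
position: [0.5641, 0.2014, 0.0799]
eef_rot: [-0.005, 0.995, 0.055, 0.089]
force: [-2.7, 0.3, 3.7]
gripper_width: 0.458
```

```bash
python3 - <<'E'
from go import *
where("flat")
s,p,d,c,T,W=snap("wrist","h2")
cv2.imwrite("pics/h2z.png",cv2.resize(p[150:350,190:390],None,fx=3,fy=3,interpolation=cv2.INTER_CUBIC))
where("flat")
go("flat",[(13,0,-6.5),(10.5,0,-6.5),(8,0,-6.5),(6,0,-6.5),(4,0,-6.5),(2,0,-6.5),(1,0,-6.5),(1,0,-6.5)],15)
E
```

```text
t 23.9 pos [0.5641 0.2014 0.0799] z [ 0.176  0.019 -0.984] y [ 0.11  -0.994  0.001] w 0.458 F [-2.73  0.29  3.72] q [ 0.266  0.059  1.997 -0.036  0.91   1.746]
bottle in cradle mm [16.   0.1 -6.6] rotvec [ 0. -0.  0.] F cradle [1.1 0.6 4.4]
t 23.9 pos [0.5641 0.2014 0.0799] z [ 0.176  0.019 -0.984] y [ 0.11  -0.994  0.001] w 0.458 F [-2.73  0.29  3.72] q [ 0.266  0.059  1.997 -0.036  0.91   1.746]
t 23.95 pos [0.564  0.2014 0.0799] z [ 0.176  0.019 -0.984] y [ 0.11  -0.994  0.001] w 0.461 F [-2.88 -0.24  3.75] q [ 0.266  0.059  1.998 -0.036  0.91   1.746]
bottle in cradle mm [15.9  0.1 -6.5] rotvec [ 0. -0. -0.] F cradle [1.  0.1 4.6]
-0.000 -0.000 0.000 -2.3 0.1 1.8 15; -0.000 -0.000 0.000 -4.2 0.1 3.4 15; -0.000 -0.000 0.000 -6.1 0.1 5.0 15; -0.000 -0.000 0.000 -7.6 0.1 6.3 15; -0.000 -0.000 0.000 -9.2 0.1 7.6 15; -0.000 -0.000 0.000 -10.7 0.1 8.9 15; -0.000 -0.000 0.000 -11.5 0.1 9.5 15; -0.000 -0.000 0.000 -11.5 0.1 9.5 15
```

View pics/h2z.png

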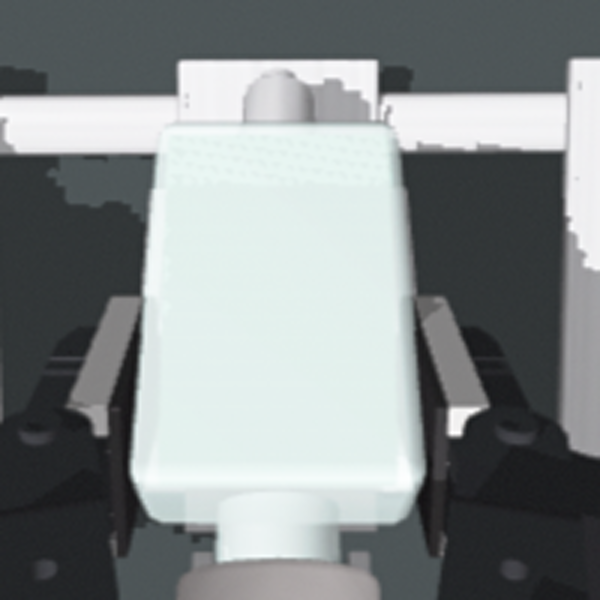

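Emit:
carry_out(steps="0 0 0 -2.3 0 1.8 15; 0 0 0 -4.2 0 3.4 15; 0 0 0 -6.1 0 5 15; 0 0 0 -7.6 0 6.3 15; 0 0 0 -9.2 0 7.6 15; 0 0 0 -10.7 0 8.9 15; 0 0 0 -11.5 0 9.5 15; 0 0 0 -11.5 0 9.5 15")

```text
t: 24.95
position: [0.5542, 0.2003, 0.0683]
eef_rot: [-0.004, 0.995, 0.055, 0.088]
force: [-2.1, -0.2, 3.1]
gripper_width: 0.462
```

```bash
python3 - <<'E'
from go import *
where("flat")
s,p,d,c,T,W=snap("wrist","h3")
cv2.imwrite("pics/h3z.png",cv2.resize(p[150:350,190:390],None,fx=3,fy=3,interpolation=cv2.INTER_CUBIC))
where("flat")
go("flat",[(.5,0,-6.5),(0,0,-6.5),(-.4,0,-6.5),(-.8,0,-6.5),(-1.2,0,-6.5),(-1.2,0,-6.5),(-1.2,0,-6.5),(-1.2,0,-6.5)],15)
E
```

```text
t 24.95 pos [0.5542 0.2003 0.0683] z [ 0.175  0.019 -0.984] y [ 0.11  -0.994  0.001] w 0.462 F [-2.13 -0.19  3.15] q [ 0.269  0.055  2.025 -0.037  0.888  1.75 ]
bottle in cradle mm [ 0.7  0.1 -6.4] rotvec [0. 0. 0.] F cradle [1.  0.  3.7]
t 24.95 pos [0.5542 0.2003 0.0683] z [ 0.175  0.019 -0.984] y [ 0.11  -0.994  0.001] w 0.462 F [-2.13 -0.19  3.15] q [ 0.269  0.055  2.025 -0.037  0.888  1.75 ]
t 25.0 pos [0.5542 0.2003 0.0683] z [ 0.175  0.019 -0.984] y [ 0.11  -0.994  0.001] w 0.462 F [-3.08 -0.23  2.94] q [ 0.269  0.055  2.025 -0.037  0.888  1.75 ]
bottle in cradle mm [ 0.7  0.1 -6.4] rotvec [ 0.  0. -0.] F cradle [0.3 0.1 4.3]
-0.000 0.000 0.000 -0.1 0.1 0.2 15; -0.000 0.000 0.000 -0.5 0.1 0.5 15; -0.000 0.000 0.000 -0.8 0.1 0.8 15; -0.000 0.000 0.000 -1.1 0.1 1.0 15; -0.000 0.000 0.000 -1.4 0.1 1.3 15; -0.000 0.000 0.000 -1.4 0.1 1.3 15; -0.000 0.000 0.000 -1.4 0.1 1.3 15; -0.000 0.000 0.000 -1.4 0.1 1.3 15
```

View pics/h3z.png

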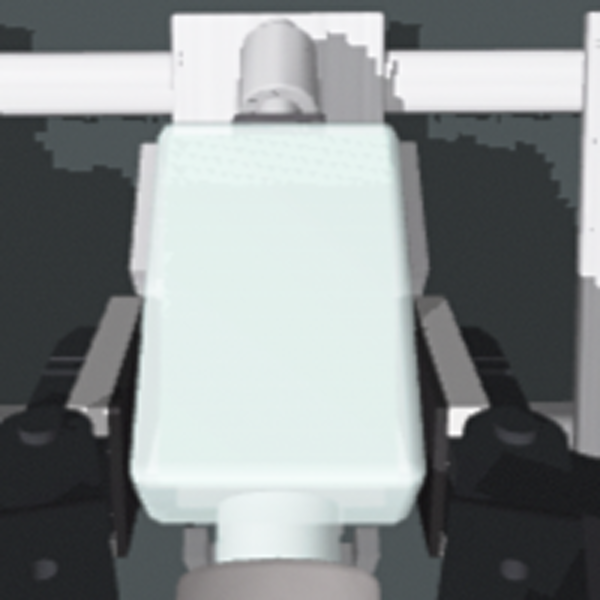

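Emit:
carry_out(steps="0 0 0 -0.1 0 0.2 15; 0 0 0 -0.5 0 0.5 15; 0 0 0 -0.8 0 0.8 15; 0 0 0 -1.1 0 1 15; 0 0 0 -1.4 0 1.3 15; 0 0 0 -1.4 0 1.3 15; 0 0 0 -1.4 0 1.3 15; 0 0 0 -1.4 0 1.3 15")

```text
t: 26.0
position: [0.5542, 0.2003, 0.068]
eef_rot: [-0.005, 0.994, 0.055, 0.09]
force: [-1.5, 0.5, 7.4]
gripper_width: 0.462
```

```bash
python3 - <<'E'
from go import *
where("flat")
E
```

```text
t 26.0 pos [0.5542 0.2003 0.068 ] z [ 0.178  0.019 -0.984] y [ 0.11  -0.994  0.001] w 0.462 F [-1.5   0.46  7.35] q [ 0.269  0.054  2.026 -0.037  0.885  1.751]
bottle in cradle mm [ 0.5  0.1 -6.5] rotvec [ 0.    -0.002  0.   ] F cradle [4.7 0.6 5.8]
```

Emit:
carry_out(steps="0 0 0 -0.8 0 0.8 48; 0 0 0 -0.8 0 0.8 52; 0 0 0 -0.8 0 0.8 58; 0 0 0 -0.8 0 0.8 64; 0 0 0 -0.3 0 0 70; 0 0 0 0 0 0 70; 0 0 0 0 0 0 70; 0 0 0 0 0 0 70")

```text
t: 27.0
position: [0.5542, 0.2003, 0.068]
eef_rot: [-0.005, 0.994, 0.055, 0.09]
force: [-0.1, -0.5, 0.2]
gripper_width: 0.695
```

```bash
python3 - <<'E'
from go import *
where("flat")
s,p,d,c,T,W=snap("wrist","h4")
cv2.imwrite("pics/h4z.png",cv2.resize(p[150:350,190:390],None,fx=3,fy=3,interpolation=cv2.INTER_CUBIC))
E
```

```text
t 27.0 pos [0.5542 0.2003 0.068 ] z [ 0.178  0.019 -0.984] y [ 0.11  -0.994  0.001] w 0.695 F [-0.08 -0.46  0.16] q [ 0.269  0.054  2.026 -0.037  0.885  1.751]
bottle in cradle mm [ 0.5  0.1 -6.6] rotvec [ 0.    -0.002  0.   ] F cradle [ 0.  -0.4  0.2]
t 27.0 pos [0.5542 0.2003 0.068 ] z [ 0.178  0.019 -0.984] y [ 0.11  -0.994  0.001] w 0.695 F [-0.08 -0.46  0.16] q [ 0.269  0.054  2.026 -0.037  0.885  1.751]
```

View pics/h4z.png

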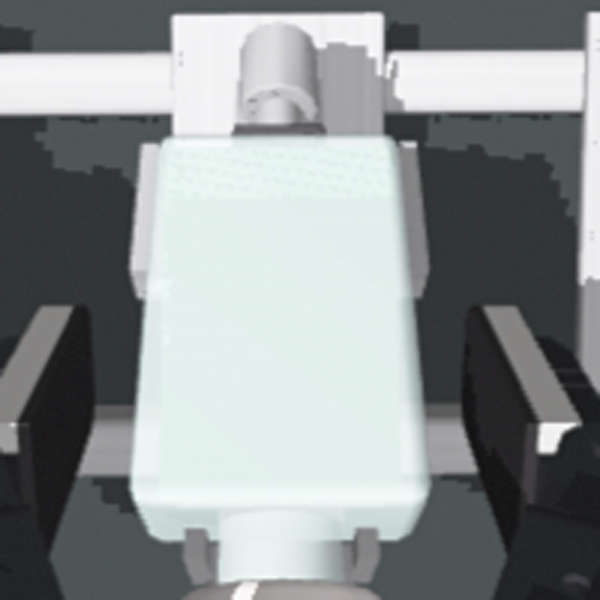

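Emit:
carry_out(steps="0 0 0 0 0 -12 70; 0 0 0 0 0 -28 70; 0 0 0 0 0 -46 70; 0 0 0 0 0 -64 70; 0 0 0 0 0 -82 70; 0 0 0 0 0 -100 70; 0 0 0 0 0 -118 70; 0 0 0 0 0 -130 70")

```text
t: 28.05
position: [0.5312, 0.1979, 0.1975]
eef_rot: [-0.005, 0.994, 0.055, 0.09]
force: [-0.1, -0.1, -0.2]
gripper_width: 0.701
```

```bash
python3 - <<'E'
from seat import *
s,p,d,c,T,W=snap("wrist","i1")
for name,hx,roi in (("round",14,(100,275,120,260)),("flat",12,(100,275,230,330))):
    k=cloudc("i1",name);x,y,z=[k[...,i] for i in range(3)]
    C=(x>-15)&(x<20)&(abs(y)<8);C[270:]=0;print(name)
    for lo in range(-9,96,3):
        q=C&(z>=lo)&(z<lo+3)
        if q.sum()>3: print(lo,round(float(np.percentile(x[q],92)),1),end=" | ")
    print()
    q=C&(z>8)&(z<48)&(x>hx-3);q=q&(abs(y)<(6 if name=="round" else 15))
    print("top-surface x = a+b z+c y:",np.round(np.linalg.lstsq(np.c_[np.ones(q.sum()),z[q],y[q]],x[q],rcond=None)[0],4))
    q=(x>2)&(x<20)&(abs(y)<26)&(z>5)&(z<50);q[270:]=0;print("y extent",np.percentile(y[q],[1,99]))
E
```

```text
t 28.05 pos [0.5312 0.1979 0.1975] z [ 0.179  0.019 -0.984] y [ 0.11  -0.994  0.001] w 0.701 F [-0.09 -0.14 -0.17] q [ 0.277 -0.142  1.98  -0.034  1.126  1.749]
round
0 13.6 | 3 14.4 | 6 14.2 | 9 14.2 | 12 14.2 | 15 14.2 | 18 14.3 | 21 14.5 | 24 14.1 | 27 14.4 | 30 14.3 | 33 14.2 | 36 14.0 | 39 14.3 | 42 14.0 | 45 14.2 | 48 14.2 | 51 14.0 | 54 14.4 | 57 14.3 | 60 13.4 | 63 9.2 | 66 9.2 | 69 12.8 | 72 13.8 | 75 13.5 | 78 13.7 | 81 13.6 | 84 13.7 | 87 12.6 | 
top-surface x = a+b z+c y: [ 1.34677e+01 -3.00000e-03 -3.26000e-02]
y extent [-14.17394595  10.96706728]
flat
-9 9.0 | -3 13.1 | 0 13.5 | 3 13.4 | 6 13.1 | 9 13.1 | 12 13.2 | 15 13.2 | 18 13.5 | 21 13.1 | 24 13.4 | 27 13.2 | 30 13.3 | 33 13.1 | 36 13.5 | 39 13.2 | 42 13.1 | 45 13.2 | 48 13.3 | 51 13.2 | 54 12.4 | 57 9.1 | 60 9.1 | 63 13.7 | 66 14.0 | 69 14.2 | 72 13.9 | 75 14.2 | 78 14.3 | 81 12.9 | 
top-surface x = a+b z+c y: [ 1.25861e+01 -2.80000e-03  8.00000e-04]
y extent [-19.67518027  19.2227274 ]
```

View pics/i1.png

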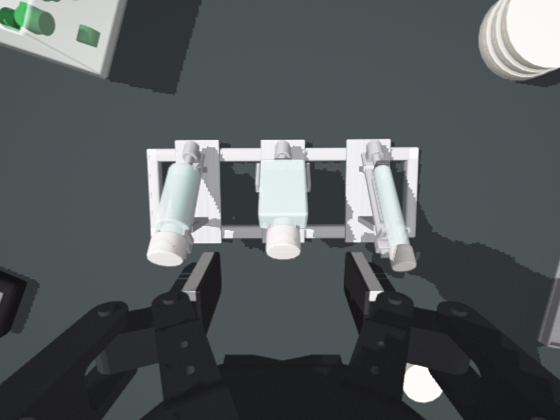

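```bash
python3 - <<'E'
from h import *
s,p,d,c,T,W=snap("top","j_top")
a=cv2.imread("pics/a_top.png").astype(int)
for nm,(u,v) in dict(cup=(265,288),dish=(295,157),reag=(391,176)).items():
    w=W[v-14:v+15,u-14:u+15].reshape(-1,3); w=w[w[:,2]>0.03]; print(nm,np.nanmedian(w,0),abs(p.astype(int)-a)[v-14:v+15,u-14:u+15].mean())
bot.finish_job()
E
```

```text
t 28.1 pos [0.5318 0.1982 0.199 ] z [ 0.181  0.02  -0.983] y [ 0.11  -0.994  0.   ] w 0.702 F [0.72 1.03 0.14] q [ 0.277 -0.143  1.978 -0.034  1.126  1.749]
cup [0.38358592 0.03836557 0.05570205] 2.2588188664288547
dish [ 0.7428932  -0.03062387  0.04375652] 1.2267142290923503
reag [ 0.6907851  -0.29042167  0.05978873] 2.6286167261196987
the job is handed in; nothing more can be done
```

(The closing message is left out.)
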